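Fit the sprung guide roller in the label printer and test the cover switch

ROBOT

A 6-joint arm with a two-finger parallel gripper is mounted at the origin on the work surface. World frame = base frame: x ahead of the robot, y to its left, z up, the work surface at z = 0. Lengths are in m, angles in rad, forces in N, time in s.
With the tool pointing down it reaches from about 0.25 to 0.775 m from the base axis. Payload 4 kg.
Tool frame: the origin (TCP) lies midway between the tips of the shut fingers; the grasp point (between the pads) lies 19 mm behind it (robot.tcp_to_grasp is the distance from the TCP to the grasp point, in m); x points along the fingers, y is the direction in which the jaws open and shut, and the axes are right-handed (so a half turn about x gives the same grasp; the last joint's range is limited). The gripper opens to 94 mm and grips with 3 to 60 N. Pads are 16 mm wide; open, the fingers measure 119 mm over their backs; the gripper's body (75 mm by 177 mm) begins 78 mm behind the grasp point.
Start: joints at [1.103, 0.087, 1.371, -0, 1.684, -0.103], TCP at [0.196, 0.514, 0.206] pointing down, gripper open.
Joint ranges: [-3.1, 3.1], [-0.76, 2.03], [0.27, 2.55], [-1.08, 4.22], [0.17, 2.65], [-2.57, 2.57]. Speed limits (rad/s): [2.79, 2.79, 3.14, 3.14, 3.14, 3.14].

INTERFACE

Orientations are given as [roll, pitch, yaw] about the fixed x, y, z axes, in that order (R = Rz(yaw) Ry(pitch) Rx(roll)).
In Python, from bench import robot gives the robot as it stands.
- The arm moves only by the tool send_rows, never from a script. Its argument "increments" is a list of rows, each a list of 5 numbers: the opening, from -1 (shut) to 1 (fully open), so that 0 is half open, then the shift along the tool's x, y, z in m, then the turn about the tool's x in rad. In form: [[hand, tx, ty, tz, roll], ...]. A call has 1 to 5 rows; each row is the pose to reach, as a shift and turn from the pose commanded when the call began, along the tool's axes at that moment; what a row does not reach only later rows make up. A row lasts 1/12 s, in which the tool goes at most 41.7 mm and 7.16 degrees, less where a joint would pass 70% of its speed; a pose out of reach is approached as far as the arm can. A call with a gripper value outside its range is refused whole. The fingers move at their own pace and stop on an object; the grip force is fixed at half the most. Time passes only in rows, so rows that repeat a pose let the fingers close. It gives the time, the measured TCP pose, the force and the opening at its end, in the units of the state.
- robot.get_obs(): the state, without advancing time (a new reading comes with each control period).
- robot.snapshot(name): name is "scene" or "top" or "wrist"; returns a dict with "image" (420x560x3 uint8, red, green, blue), "intrinsics" (3x3 intrinsics, pixels), "world_from_camera" (4x4, takes a point from camera to world coordinates). Camera axes: x right, y down, z forward; pixel columns grow to the right and rows downward; lengths in m; the calibration is good to about 2 mm. A picture is of the moment at which its call begins. There is no depth.
- robot.close_job(): hands the job in, once; it reports no verdict.
The state is a dict: "time": time; "joint_positions": joint angles; "qvel": joint speeds; "joint_torque": joint torques, N m; "tool_pos": TCP position; "ee_rot": TCP orientation; "wrist_force": force on the tool from outside, world axes, zero at the start; "wrist_torque": the same for the moment, N m; "width": finger opening in m.
Only numpy, scipy, OpenCV 4.12 (cv2) and the standard library are available. Lean on these libraries where they do the work, as an engineer would, in place of code of your own. Each camera call takes 0.05 s, during which the arm holds its last target.

TASK

Lift the spare sprung guide roller out of its rack, set it down upright on the black rubber mat and let go of it, then take it again by its two upright tabs and squeeze them together to pull the pins in. Keeping it squeezed, lower it tabs-up between the two steel cheeks of the open label printer and release it so that both pins spring fully into the cheeks' recesses. Then test the printer: gently press the roller lever of the cover switch down just until it clicks, without overtravel, and let it spring back; do not disturb the cartons or the mouse.

Things in the scene. Friction and masses are not known exactly. Their poses are not given: they have to be found in the camera images.
- unit_mid (a point): Centre of the loose guide-roller unit, on its pin axis, 14 mm above its flat underside: an aluminium bar 28 wide (x) x 72 long (y) x 28 mm high with a black roller inside, about 190 g, a steel pin at each end and two steel tabs on top. z is up; y runs along the pins towards the sprung pin. Pins 112 mm over their tips when free. Grip it across its 28 mm width at its middle.
- tab_fixed (a point): Outer face of the unit's fixed tab, 40 mm above the pin axis, a good height to grip. The tab is 24 mm wide, 5 mm thick and rises to 52 mm above the pin axis, from the bar's top at 14 mm.
- tab_sliding (a point): Outer face of the sliding tab, 10 mm wide, 5 mm thick, as tall as the fixed one, one piece with the sprung pin. Free, the tabs measure 64 mm over their outer faces. Squeezing them together drives tab and pin inward against a spring (2 N at first, 8 N at the end) by 19 mm, to 45 mm over the tabs and 93 mm over the pin tips. In an even grip both pins move alike towards its middle, and out again on release.
- stop_posts (a point): Two fixed posts on the unit, as tall as the tabs, one either side of the sliding tab's path, 24 mm wide over both with a 12 mm gap; this point is midway between their outer faces, 40 mm above the pin axis. When fully squeezed the gripper's finger meets them, flush with the sliding tab.
- pin_fixed (a point): Centre of the tip of the unit's fixed pin (8 mm diameter, 20 mm long).
- pin_sprung (a point): Centre of the tip of the unit's sprung pin (8 mm diameter, 20 mm out when free).
- plunger (a joint): How far the sprung pin and its tab are pushed in, m: 0 = fully out, 0.019 = fully squeezed; about 0.002 when fitted in the printer.
- rack_mid (a point): Centre of the unit's place in the fixed black rack, 34 mm above the desk, y along the pins. The unit stands on a 20 mm high, 30 mm wide pedestal between two end plates (60 wide, 6 thick, inner faces 82 mm apart, 76 mm high) with 14 mm slots, open at the top, for the pins. No room for a finger between tab and plate; the +x and -x sides are open. Lifted straight up by 60 mm the unit is clear.
- mat: Fixed black rubber mat, 140 (x) x 160 (y) x 3 mm thick; origin at the centre of its underside on the desk.
- bay (a point): Middle of the printer's bay, half-way between the two recesses, 64 mm above the desk and 14 mm above the deck. y runs from cheek to cheek, z up. The fixed printer is a grey box 170 (x) x 240 (y) x 50 mm high, its middle 30 mm to -y of this point, whose flat top is the deck. A unit standing on the deck between the cheeks has its pins level with the recesses; either end may go to either side.
- recess_left (a point): Point in the mouth of the recess in the inner face of the steel cheek on the bay's +y side: a blind hole 14 mm wide (x), 17 mm high (from 7 mm below this point to 10 mm above it), 5 mm deep. The cheek is 44 mm wide (x), 11 mm thick, its top 16 mm above this point; the inner faces are 100 mm apart. A round boss outside marks the place.
- recess_right (a point): The same in the facing cheek on the bay's -y side.
- supply_roll (a point): Centre of the fixed white paper roll on the printer (70 mm long along y, 50 mm diameter), an obstacle beside the bay.
- lever_roller (a point): Top of the white roller (12 mm diameter, 12 mm long) on the cover switch's sprung steel lever, about 105 mm above the desk when free; it moves with the lever. The black switch body (52 x 20 x 26 mm) stands on the deck outside the -y cheek. Press straight down: about 1.5 N at first, 3 N at the click (6 mm down), 4.7 N at overtravel (13 mm down).
- lever (a joint): Angle of the switch lever, rad: 0 = free, grows as the roller is pressed down (45 mm from the hinge). It clicks at 0.133 (6 mm down); beyond 0.29 (13 mm down) is overtravel.
- carton_a: White carton, 75 x 55 x 60 mm, loose bystander; origin at the centre of its underside.
- carton_b: Another such white carton, loose bystander; origin at the centre of its underside.
- mouse: Black computer mouse, about 100 x 58 x 33 mm, loose bystander; origin at the centre of its underside.
Not all that is in view belongs to the job. There is more than one size of the mat; the job needs the smaller. What is shaped like the part that bears unit_mid but red is not meant.

How it is judged:
By the outcome, as a careful person would: the job done as asked, in the order asked, and still so for the second after the job is handed in, with the robot touching nothing.
It also fails if it takes over 64 s, if anything falls off the work surface, if the arm or the gripper's body presses on something with over 40 N, if the wrist force passes 120 N, or if a joint passes its speed limit or range.

## Working session

There is one attempt and no reset: what is moved stays moved. The work goes in short steps, Python scripts to look and compute and a tool call to move; the robot and the scene stay as the last step left them, time stands still between calls to the robot, and variables do not carry over. Pictures are saved under pics/ and viewed, and the job is handed in when it is done.

Besides the shell and the picture viewer there is one more tool, called after "Emit:" as name(argument=value, ...), one argument or row to a line, values as JSON. send_rows: Moves the arm, as the interface text tells. Its arguments: {"type":"object","properties":{"increments":{"type":"array"}},"required":["increments"]}

```bash
ls; mkdir -p pics
python3 - <<'E'
from bench import robot
import cv2,json,pickle
o=robot.get_obs();print({k:(v if not hasattr(v,'round') else v) for k,v in o.items()})
for n in("scene","top","wrist"):
    s=robot.snapshot(n);cv2.imwrite(f"pics/{n}0.png",s["image"][:,:,::-1]);pickle.dump(s,open(f"{n}0.pkl","wb"))
    print(n,s["intrinsics"],s["world_from_camera"])
E
```

```text
pics
{'time': 0.0, 'joint_positions': array([ 1.10292250e+00,  8.79568028e-02,  1.37224765e+00, -3.47888222e-05,
        1.68355924e+00, -1.03081342e-01]), 'qvel': array([-0.0014153 , -0.00077939,  0.00026089,  0.00032371,  0.00083888,
       -0.00055287]), 'joint_torque': array([-9.46435080e-06, -3.40185606e+01, -3.02426791e+01,  7.17873336e-02,
        3.31703515e-02, -1.58574053e-04]), 'tool_pos': array([0.19597802, 0.5133244 , 0.20430652]), 'ee_rot': array([-1.65795288,  1.56862501, -2.02274924]), 'wrist_force': array([-0.39454612, -0.30701914,  0.75984719]), 'wrist_torque': array([-0.02577436, -0.02830977,  0.01541309]), 'width': 0.09407971437802112}
scene [[426.22435513   0.         276.69320898]
 [  0.         426.22435513 207.43128921]
 [  0.           0.           1.        ]] [[ 0.43827931  0.57800594 -0.68834612  1.1457126 ]
 [ 0.89880048 -0.27475283  0.34156782 -0.25629434]
 [ 0.00830318 -0.76838793 -0.6399305   0.68332302]
 [ 0.          0.          0.          1.        ]]
top [[395.79217141   0.         277.85743123]
 [  0.         395.79217141 211.64214198]
 [  0.           0.           1.        ]] [[-0.01945838 -0.98132819  0.19135398  0.3504656 ]
 [-0.9997932   0.01796695 -0.00952619  0.05539734]
 [ 0.00591027 -0.19149977 -0.98147486  0.98167712]
 [ 0.          0.          0.          1.        ]]
wrist [[335.92812383   0.         278.7816607 ]
 [  0.         335.92812383 211.84737762]
 [  0.           0.           1.        ]] [[ 0.35708177  0.90112662  0.24589311  0.12453379]
 [ 0.93406835 -0.34364355 -0.09708459  0.54144711]
 [-0.00298593  0.26434811 -0.96442271  0.38499814]
 [ 0.          0.          0.          1.        ]]
```

View pics/scene0.png

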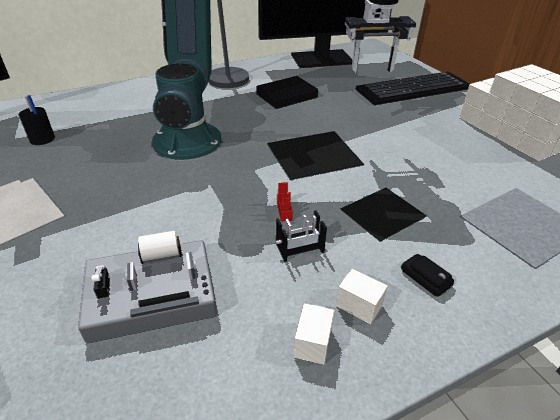

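View pics/top0.png

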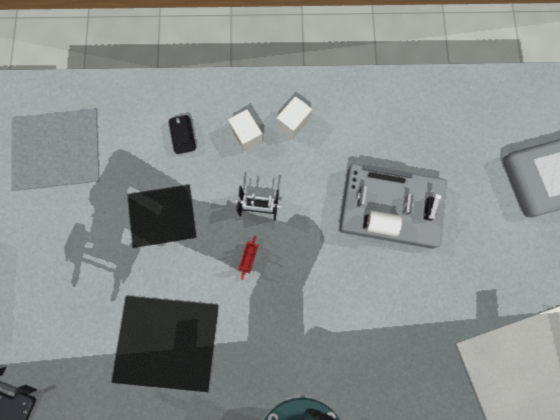

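View pics/wrist0.png

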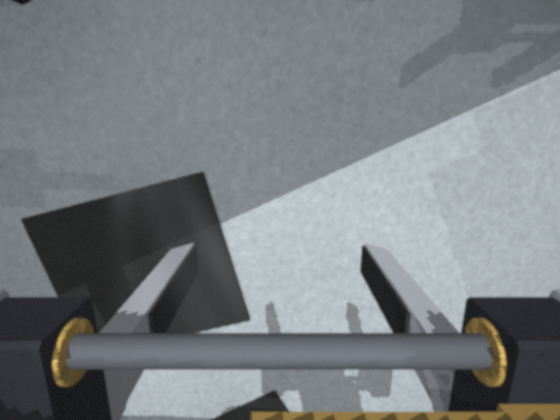

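The top view looks along +x upwards and +y to the left. The candidates (top pixels) are:
- **Unit:** the grey unit in the rack at (259,200), or the red lookalike at (249,257).
- **Mat:** the small black mat at (162,215), or the large black mat at (165,343). A grey mat also lies at (55,149).

I choose the grey unit and the small black mat. Next I check crops.

Run:
```python
import cv2
t=cv2.imread("pics/top0.png");s=cv2.imread("pics/scene0.png")
def c(im,x0,y0,x1,y1,k,n): cv2.imwrite("pics/"+n,cv2.resize(im[y0:y1,x0:x1],None,fx=k,fy=k,interpolation=cv2.INTER_CUBIC))
c(t,210,165,310,240,8,"c_rack.png")
c(t,330,145,460,255,5.4/1,"c_prn.png")
c(t,115,170,210,260,6,"c_mat.png")
c(s,255,170,345,270,6,"c_srack.png")
c(s,70,220,230,345,4.7,"c_sprn.png")
```

```text
(no output)
```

View pics/c_rack.png

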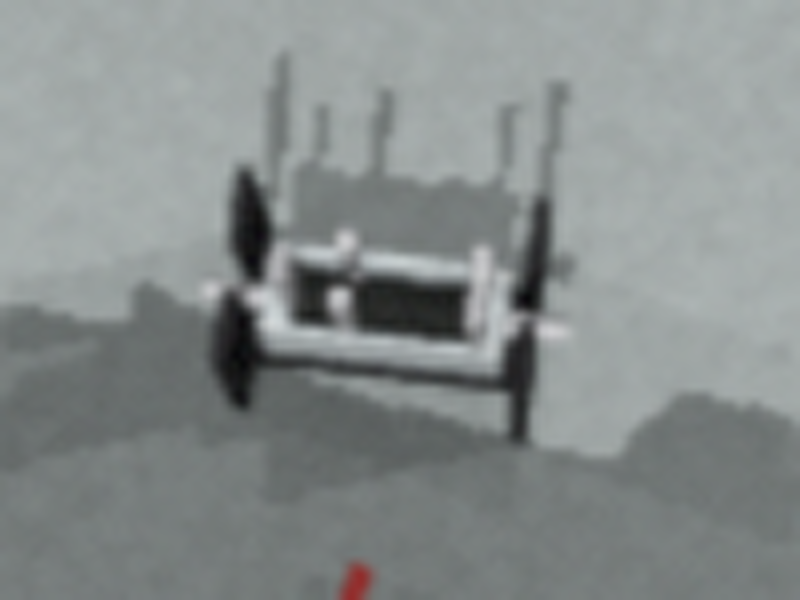

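View pics/c_prn.png

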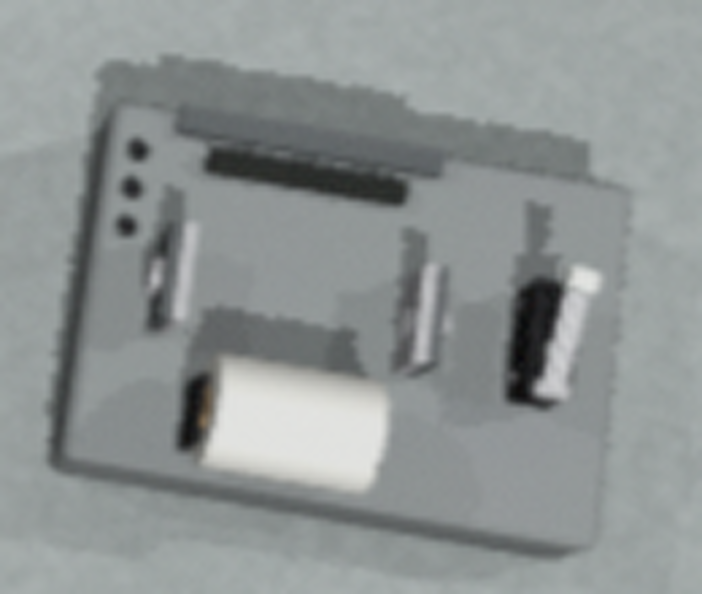

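View pics/c_mat.png

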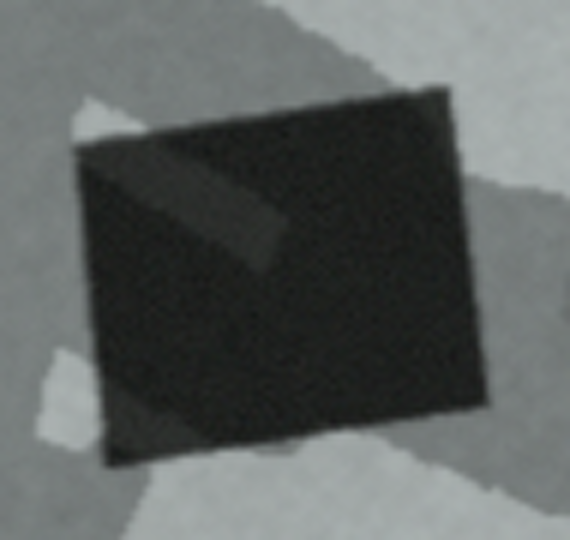

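View pics/c_srack.png

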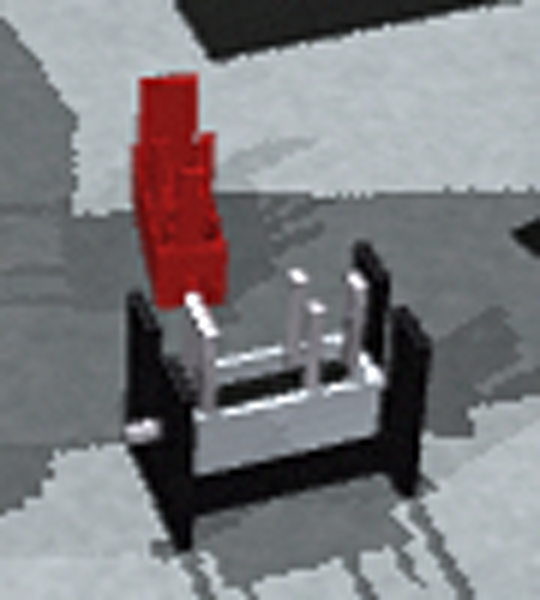

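View pics/c_sprn.png

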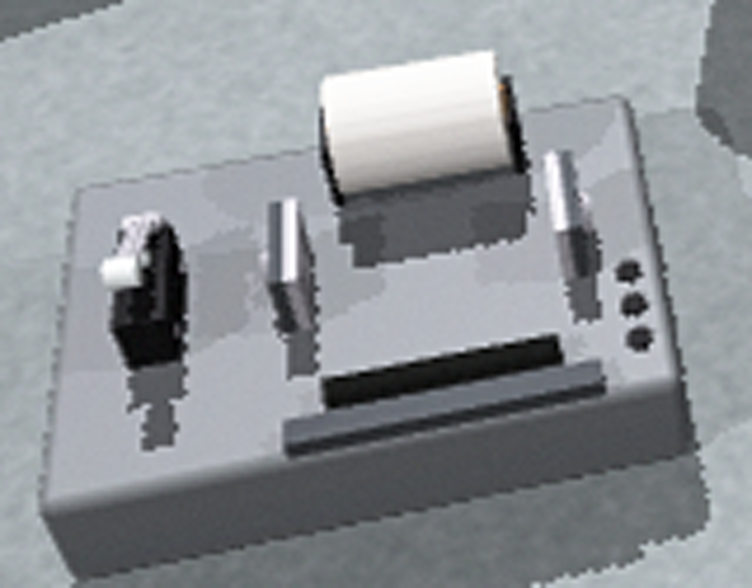

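```bash
cat > h.py <<'E'
import numpy as np,pickle,cv2
def ray(s,u,v):
    T=s["world_from_camera"];K=s["intrinsics"]
    d=T[:3,:3]@np.linalg.solve(K,[u,v,1.]);return T[:3,3],d
def onz(s,u,v,z):
    o,d=ray(s,u,v);return o+d*(z-o[2])/d[2]
def tri(pairs):
    A=np.zeros((3,3));b=np.zeros(3)
    for s,u,v in pairs:
        o,d=ray(s,u,v);d=d/np.linalg.norm(d);P=np.eye(3)-np.outer(d,d);A+=P;b+=P@o
    p=np.linalg.solve(A,b);return p
def proj(s,p):
    T=s["world_from_camera"];c=T[:3,:3].T@(np.asarray(p)-T[:3,3]);q=s["intrinsics"]@c;return q[:2]/q[2]
def crop(s,x0,y0,k,name,w=800,h=600,marks=()):
    im=np.ascontiguousarray(s["image"][:,:,::-1]);x1=int(x0+w/k);y1=int(y0+h/k)
    c=cv2.resize(im[y0:y1,x0:x1],None,fx=k,fy=k,interpolation=cv2.INTER_CUBIC)
    for p in marks:
        u,v=proj(s,p);cv2.drawMarker(c,(int((u-x0+.5)*k),int((v-y0+.5)*k)),(0,0,255),cv2.MARKER_CROSS,14,1)
    cv2.imwrite("pics/"+name,c)
E
python3 - <<'E'
from h import *
np.set_printoptions(precision=4,suppress=True)
t=pickle.load(open("top0.pkl","rb"));s=pickle.load(open("scene0.pkl","rb"))
def T(x0,y0,k,pts,z,lab):
    for n,(x,y) in pts.items():
        print(lab,n,onz(t,x0+(x+.5)/k-.5,y0+(y+.5)/k-.5,z)[:2])
T(210,165,8,dict(pf=(570,330),ps=(210,290)),.034,"rack")
T(210,165,8,dict(ft0=(482,250),ft1=(476,330),p1=(347,240),p2=(340,295),),.086,"rack")
T(330,145,5.4,dict(L0=(190,222),L1=(180,320),R0=(432,265),R1=(420,365)),.080,"prn")
T(330,145,5.4,dict(c0=(115,100),c1=(632,188),c2=(597,550),c3=(60,465)),.050,"prn")
T(330,145,5.4,dict(r0=(588,275)),.105,"lev")
T(115,170,6,dict(a=(78,148),b=(450,88),c=(488,405),d=(107,467)),.003,"mat")
k=4.7
print("sc roller",onz(s,70+123/k,220+262/k,.105))
print("sc rollers tri",tri([(t,330+588/5.4,145+275/5.4),(s,70+123/k,220+262/k)]))
E
```

```text
rack pf [0.5496 0.0387]
rack ps [0.5642 0.1487]
rack ft0 [0.5629 0.0647]
rack ft1 [0.5392 0.0668]
rack p1 [0.5666 0.1038]
rack p2 [0.5503 0.106 ]
prn L0 [ 0.5847 -0.1592]
prn L1 [ 0.5411 -0.1522]
prn R0 [ 0.5636 -0.2633]
prn R1 [ 0.5195 -0.2544]
prn c0 [ 0.6504 -0.1356]
prn c1 [ 0.6048 -0.3675]
prn c2 [ 0.4413 -0.3356]
prn c3 [ 0.4832 -0.1022]
lev r0 [ 0.5521 -0.3201]
mat a [0.5932 0.426 ]
mat b [0.6166 0.2696]
mat c [0.4806 0.2508]
mat d [0.4578 0.4069]
sc roller [ 0.5563 -0.319   0.105 ]
sc rollers tri [ 0.5521 -0.3208  0.1018]
```

```bash
cat >> h.py <<'E'
from scipy.spatial.transform import Rotation as Ro
def goto(o,target,d=None):
    """shift in tool axes from measured pose to target TCP, roll so tool y is along +-d"""
    R=Ro.from_euler("xyz",o["ee_rot"]).as_matrix()
    sh=R.T@(np.asarray(target)-o["tool_pos"])
    r=0
    if d is not None:
        d=np.append(np.asarray(d,float)[:2],0);v=R.T@d
        r=np.arctan2(v[2],v[1]);r=(r+np.pi/2)%np.pi-np.pi/2
    return sh,r,R
def U(yawdeg): a=np.radians(yawdeg);return np.array([np.cos(a),np.sin(a)]),np.array([-np.sin(a),np.cos(a)])
E
python3 - <<'E'
from h import *
from bench import robot
np.set_printoptions(precision=4,suppress=True)
o=robot.get_obs();ux,uy=U(-7)
sh,r,R=goto(o,(.557,.0937,.20),ux);print(R,sh,r)
# red object location
t=pickle.load(open("top0.pkl","rb"));print(onz(t,255,237,.05),onz(t,243,276,.03))
E
```

```text
[[-0.0007  0.3568  0.9342]
 [-0.0014  0.9342 -0.3568]
 [-1.     -0.0016 -0.0001]] [ 0.005  -0.2633  0.4869] 1.3281709362261829
[0.4719 0.1017 0.05  ] [0.3819 0.1319 0.03  ]
```

Emit:
send_rows(
  increments=[
    [1, 0, -0.015, 0.027, 0.07],
    [1, 0, -0.03, 0.054, 0.14],
    [1, 0, -0.045, 0.081, 0.21],
    [1, 0, -0.06, 0.108, 0.28],
    [1, 0, -0.075, 0.135, 0.35],
  ],
)

```text
time: 0.57
tool_pos: [0.296, 0.3943, 0.2051]
ee_rot: [-1.522, 1.57, -2.24]
wrist_force: [1.4, -0.5, 0.2]
width: 0.094
```

```bash
cat > g.py <<'E'
import sys
from h import *
from bench import robot
np.set_printoptions(precision=4,suppress=True)
a=[float(x) for x in sys.argv[1:]]
o=robot.get_obs();ux,_=U(a[3])
sh,r,R=goto(o,a[:3],ux);print("t",round(o["time"],2),"pos",o["tool_pos"],"yaw y",np.degrees(np.arctan2(R[1,1],R[0,1])),"F",o["wrist_force"],"w",o["width"],"\nshift",sh,"roll",r,"j",o["joint_positions"],"qv",abs(o["qvel"]).max())
E
python3 g.py .557 .0937 .2 -7
```

```text
t 0.57 pos [0.296  0.3943 0.2051] yaw y 48.879861970695735 F [ 1.3989 -0.5427  0.1655] w 0.09396802283528034 
shift [ 0.0051 -0.0548  0.3943] roll 0.9752876515489852 j [ 0.8118 -0.0396  1.501  -0.      1.6807 -0.0413] qv 0.7488159788642161
```

Emit:
send_rows(
  increments=[
    [1, 0, -0.004, 0.03, 0],
    [1, 0, -0.008, 0.06, 0],
    [1, 0, -0.012, 0.09, 0],
    [1, 0, -0.016, 0.12, 0],
    [1, 0, -0.02, 0.15, 0],
  ],
)

```text
time: 0.98
tool_pos: [0.3963, 0.2808, 0.2052]
ee_rot: [-2.118, 1.57, -2.832]
wrist_force: [0.4, 0.3, -0.5]
width: 0.0938
```

Emit:
send_rows(
  increments=[
    [1, 0, -0.004, 0.03, 0.1],
    [1, 0, -0.008, 0.06, 0.2],
    [1, 0, -0.012, 0.09, 0.3],
    [1, 0, -0.016, 0.12, 0.4],
    [1, 0, -0.02, 0.15, 0.5],
  ],
)

```text
time: 1.4
tool_pos: [0.4965, 0.1674, 0.2051]
ee_rot: [-1.985, 1.57, 3.079]
wrist_force: [0.9, 0.3, 0.5]
width: 0.0941
```

```bash
python3 g.py .557 .0937 .2 -7
```

```text
t 1.4 pos [0.4965 0.1674 0.2051] yaw y 20.10581998955751 F [0.877  0.2926 0.494 ] w 0.0941386862610217 
shift [0.0051 0.0314 0.09  ] roll 0.47308575769777006 j [ 0.2168  0.0297  1.432   0.0002  1.6805 -0.1341] qv 0.6216199497897085
```

Emit:
send_rows(
  increments=[
    [1, 0, 0.007, 0.02, 0.1],
    [1, 0, 0.014, 0.04, 0.2],
    [1, 0, 0.021, 0.06, 0.3],
    [1, 0, 0.027, 0.078, 0.4],
    [1, 0, 0.027, 0.078, 0.45],
  ],
)

```text
time: 1.82
tool_pos: [0.5499, 0.1021, 0.2044]
ee_rot: [-0.331, 1.569, -2.004]
wrist_force: [-0.5, -0.6, -0.4]
width: 0.0937
```

```bash
python3 - <<'E'
from h import *
from bench import robot
for n in("wrist",):
    s=robot.snapshot(n);cv2.imwrite(f"pics/{n}1.png",s["image"][:,:,::-1]);pickle.dump(s,open(f"{n}1.pkl","wb"))
    print(s["world_from_camera"])
E
python3 g.py .557 .0937 .2 -7
```

```text
[[ 9.94780721e-01 -9.80999162e-02 -2.80664241e-02  5.58127234e-01]
 [-1.02032319e-01 -9.58667839e-01 -2.65603802e-01  1.79258374e-01]
 [-8.50667421e-04  2.67081224e-01 -9.63673646e-01  3.84818628e-01]
 [ 0.00000000e+00  0.00000000e+00  0.00000000e+00  1.00000000e+00]]
t 1.87 pos [0.5491 0.1034 0.2045] yaw y -5.784875170103541 F [-1.5151  0.7243 -0.6845] w 0.09388567019233258 
shift [0.0045 0.0089 0.0089] roll 0.021208632216797252 j [ 0.0848  0.1081  1.35   -0.0002  1.685   0.1858] qv 0.12671172410524392
```

View pics/wrist1.png

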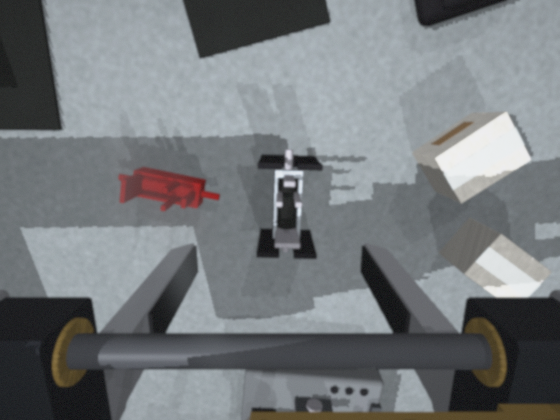

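Run:
```python
from h import *
s=pickle.load(open("wrist1.pkl","rb"));crop(s,240,140,6,"w1c.png",w=600,h=780//1 if 0 else 600)
```

```text
(no output)
```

View pics/w1c.png

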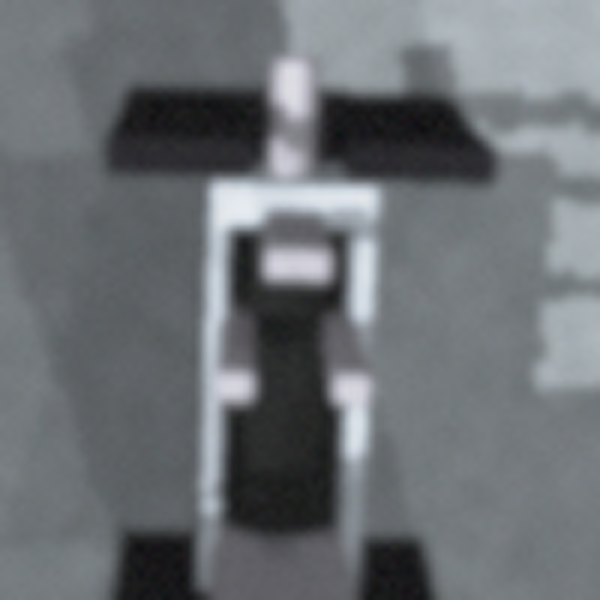

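Run:
```python
from h import *
np.set_printoptions(precision=4,suppress=True)
s=pickle.load(open("wrist1.pkl","rb"));k=6
f=lambda x,y,z:onz(s,240+(x+.5)/k-.5,140+(y+.5)/k-.5,z)[:2]
print("sprung tip top",f(293,62,.036))
print("slide tab top c",f(297,265,.086)); print("posts",f(238,387,.086),f(350,389,.086))
print("bar top-left",f(208,185,.048),"right",f(380,185,.048),"low left",f(197,560,.048))
print("plate top in corners",f(108,172,.076),f(495,180,.076))
# predicted from first estimate
ux,uy=U(-7.3);c=np.array([.5569,.0937])
for yy in(56,29.5,13-2.5): print(c+uy*yy/1000)
for c in [(470,155),(500,270)]: print(onz(s,*c,.06))
```

```text
sprung tip top [0.5645 0.1476]
slide tab top c [0.5614 0.1221]
posts [0.5506 0.1042] [0.5676 0.1021]
bar top-left [0.5482 0.1299] right [0.5769 0.127 ] low left [0.5393 0.0641]
plate top in corners [0.534  0.1376] [0.593  0.1303]
[0.564  0.1492]
[0.5606 0.123 ]
[0.5582 0.1041]
[0.7367 0.1273 0.06  ]
[0.774  0.0028 0.06  ]
```

```bash
python3 g.py .5569 .0930 .026 -7.2
```

```text
t 1.87 pos [0.5491 0.1034 0.2045] yaw y -5.784875170103541 F [-1.5151  0.7243 -0.6845] w 0.09388567019233258 
shift [0.1785 0.0091 0.0095] roll 0.024699293946923273 j [ 0.0848  0.1081  1.35   -0.0002  1.685   0.1858] qv 0.12671172410524392
```

Emit:
send_rows(
  increments=[
    [1, 0, 0.009, 0.0095, 0.025],
    [1, 0.025, 0.009, 0.0095, 0.025],
    [1, 0.05, 0.009, 0.0095, 0.025],
    [1, 0.075, 0.009, 0.0095, 0.025],
    [1, 0.085, 0.009, 0.0095, 0.025],
  ],
)

```text
time: 2.28
tool_pos: [0.5544, 0.0944, 0.1163]
ee_rot: [-1.355, 1.564, -3.044]
wrist_force: [-0.5, -0.8, -1.4]
width: 0.0938
```

Emit:
send_rows(
  increments=[
    [1, 0, 0, 0, 0],
    [1, 0, 0, 0, 0],
  ],
)

```text
time: 2.45
tool_pos: [0.5565, 0.0948, 0.1206]
ee_rot: [-1.301, 1.57, -2.99]
wrist_force: [0.5, -0.1, -0.1]
width: 0.0938
```

```bash
python3 g.py .5569 .0930 .026 -7.2
```

```text
t 2.45 pos [0.5565 0.0948 0.1206] yaw y -6.785959900086076 F [ 0.4652 -0.1029 -0.1322] w 0.09375510552424139 
shift [0.0946 0.0006 0.0017] roll 0.007226426143566611 j [ 0.0682  0.1512  1.469  -0.      1.5219  0.1867] qv 0.04268013493361676
```

Emit:
send_rows(
  increments=[
    [1, 0.025, 0.001, 0.0015, 0.007],
    [1, 0.05, 0.001, 0.0015, 0.007],
    [1, 0.075, 0.001, 0.0015, 0.007],
    [1, 0.093, 0.001, 0.0015, 0.007],
    [1, 0.093, 0.001, 0.0015, 0.007],
  ],
)

```text
time: 2.87
tool_pos: [0.5557, 0.093, 0.0252]
ee_rot: [-1.376, 1.566, -3.073]
wrist_force: [-0.4, 0.2, 0.4]
width: 0.0941
```

```bash
python3 g.py .5569 .0930 .026 -7.2
```

```text
t 2.87 pos [0.5557 0.093  0.0252] yaw y -7.197814134736434 F [-0.4496  0.1887  0.4331] w 0.0940866798819614 
shift [-0.0008  0.0012 -0.0001] roll 4.236529779721998e-05 j [ 0.0653  0.2239  1.5824 -0.      1.34    0.1909] qv 0.052386981361382486
```

Emit:
send_rows(
  increments=[
    [-1, 0, 0, 0, 0],
    [-1, 0, 0, 0, 0],
    [-1, 0, 0, 0, 0],
    [-1, 0, 0, 0, 0],
    [-1, 0, 0, 0, 0],
  ],
)

```text
time: 3.28
tool_pos: [0.5584, 0.0932, 0.0291]
ee_rot: [1.779, 1.568, 0.082]
wrist_force: [0.3, 0.3, 0.2]
width: 0.0643
```

Emit:
send_rows(
  increments=[
    [-1, 0, 0, 0, 0],
    [-1, 0, 0, 0, 0],
    [-1, 0, 0, 0, 0],
  ],
)

```text
time: 3.53
tool_pos: [0.5573, 0.0932, 0.0276]
ee_rot: [2.211, 1.571, 0.515]
wrist_force: [0.2, 0.1, 0.1]
width: 0.0442
```

```bash
python3 g.py .5569 .0930 .026 -7.2
```

```text
t 3.53 pos [0.5573 0.0932 0.0276] yaw y -7.218270759321835 F [0.1962 0.0646 0.0628] w 0.0441546615007658 
shift [ 0.0016 -0.0004  0.0002] roll -0.0003188546002370618 j [0.0652 0.2215 1.5801 0.0001 1.3398 0.1912] qv 0.0023642686802781963
```

Emit:
send_rows(
  increments=[
    [-1, 0, 0, 0, 0],
    [-1, 0, 0, 0, 0],
    [-1, 0, 0, 0, 0],
    [-1, 0, 0, 0, 0],
  ],
)

```text
time: 3.87
tool_pos: [0.5573, 0.0932, 0.0274]
ee_rot: [-2.043, 1.571, 2.543]
wrist_force: [0.5, -0.6, 1.5]
width: 0.0279
```

Width is 28 mm, so it is gripped. Now I lift straight up.

Emit:
send_rows(
  increments=[
    [-1, -0.01, 0, 0, 0],
    [-1, -0.025, 0, 0, 0],
    [-1, -0.045, 0, 0, 0],
    [-1, -0.07, 0, 0, 0],
    [-1, -0.09, 0, 0, 0],
  ],
)

```text
time: 4.28
tool_pos: [0.5571, 0.0932, 0.119]
ee_rot: [-2.549, 1.571, 2.038]
wrist_force: [1.7, -0.2, -2.1]
width: 0.0278
```

```bash
python3 - <<'E'
from h import *
from bench import robot
s=robot.snapshot("scene");crop(s,250,150,5,"s2.png",w=600,h=600);pickle.dump(s,open("s2.pkl","wb"))
E
python3 g.py .537 .338 .117 8.5;python3 g.py .537 .338 .117 0
```

```text
t 4.33 pos [0.5599 0.0934 0.1242] yaw y -7.216511733641397 F [ 1.3252 -0.2094  2.191 ] w 0.027636944236750522 
shift [ 0.0071 -0.0535 -0.2398] roll -0.2742996442153811 j [0.0653 0.149  1.4642 0.0001 1.5195 0.1912] qv 0.11266400723144554
t 4.33 pos [0.5599 0.0934 0.1242] yaw y -7.216511733641397 F [ 1.3252 -0.2094  2.191 ] w 0.027636944236750522 
shift [ 0.0071 -0.0535 -0.2398] roll -0.12594093189533484 j [0.0653 0.149  1.4642 0.0001 1.5195 0.1912] qv 0.11266400723144554
```

View pics/s2.png

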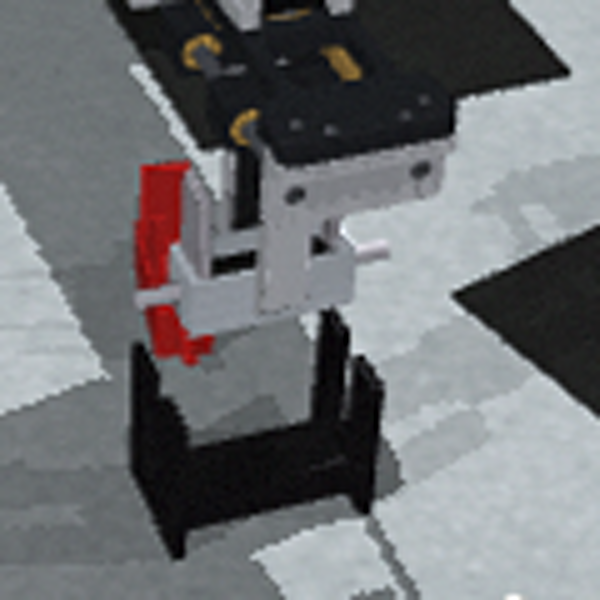

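Emit:
send_rows(
  increments=[
    [-1, 0, -0.005, -0.018, 0],
    [-1, 0, -0.01, -0.044, 0],
    [-1, 0, -0.016, -0.072, 0],
    [-1, 0, -0.022, -0.1, 0],
    [-1, 0, -0.029, -0.128, 0],
  ],
)

```text
time: 4.75
tool_pos: [0.544, 0.2247, 0.1167]
ee_rot: [-1.146, 1.57, -2.843]
wrist_force: [1.1, -0.2, -2.2]
width: 0.0278
```

Emit:
send_rows(
  increments=[
    [-1, 0, -0.006, -0.028, -0.06],
    [-1, 0, -0.012, -0.056, -0.12],
    [-1, 0, -0.018, -0.084, -0.18],
    [-1, 0, -0.022, -0.105, -0.24],
    [-1, 0, -0.0235, -0.111, -0.27],
  ],
)

```text
time: 5.17
tool_pos: [0.5339, 0.34, 0.1163]
ee_rot: [-2.204, 1.569, 2.659]
wrist_force: [-0.5, -0.3, -2.6]
width: 0.0278
```

Emit:
send_rows(
  increments=[
    [-1, 0, 0, 0, 0],
    [-1, 0, 0, 0, 0],
  ],
)

```text
time: 5.33
tool_pos: [0.535, 0.3361, 0.1167]
ee_rot: [-0.715, 1.569, -2.142]
wrist_force: [0.6, 0.3, -2.8]
width: 0.0277
```

```bash
python3 - <<'E'
from h import *
from bench import robot
s=robot.snapshot("top");crop(s,110,160,6,"t3.png",w=800,h=600);pickle.dump(s,open("t3.pkl","wb"))
E
python3 g.py .537 .338 .0105 8.5
```

```text
t 5.38 pos [0.5352 0.3356 0.117 ] yaw y 8.15653962575264 F [ 0.116  -0.7447 -2.7564] w 0.027793657664750743 
shift [ 0.1065  0.0022 -0.0023] roll -0.005993394285870091 j [ 0.4708  0.3001  1.2973 -0.0009  1.5455  0.3285] qv 0.014069521426707086
```

View pics/t3.png

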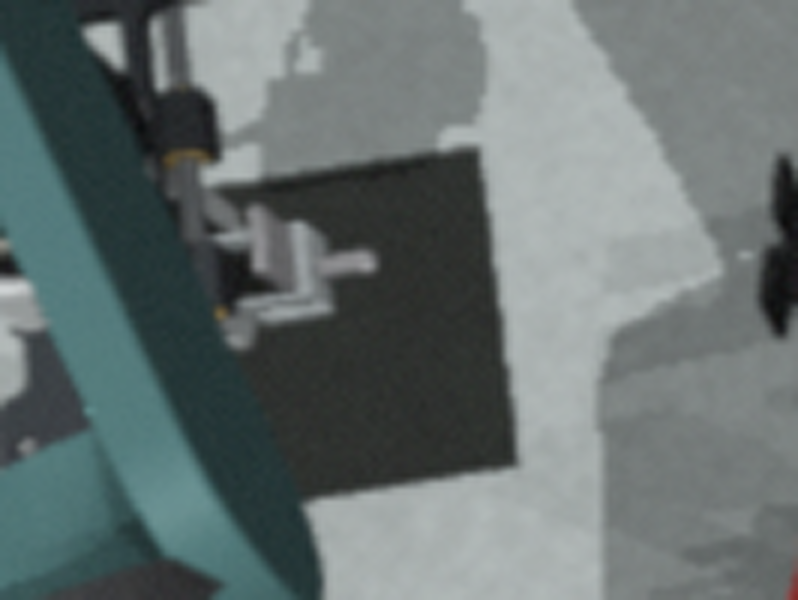

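Emit:
send_rows(
  increments=[
    [-1, 0.025, 0.002, -0.002, 0],
    [-1, 0.05, 0.002, -0.002, 0],
    [-1, 0.075, 0.002, -0.002, 0],
    [-1, 0.09, 0.002, -0.002, 0],
    [-1, 0.098, 0.002, -0.002, 0],
  ],
)

```text
time: 5.8
tool_pos: [0.5356, 0.3363, 0.0162]
ee_rot: [-1.142, 1.565, -2.572]
wrist_force: [0.1, 1.0, -2.2]
width: 0.028
```

Emit:
send_rows(
  increments=[
    [-1, 0.002, 0, 0, 0],
    [-1, 0.004, 0, 0, 0],
    [-1, 0.006, 0, 0, 0],
    [-1, 0.007, 0, 0, 0],
  ],
)

```text
time: 6.13
tool_pos: [0.5381, 0.3393, 0.0141]
ee_rot: [1.907, 1.568, 0.48]
wrist_force: [-0.4, 0.4, -1.9]
width: 0.0277
```

```bash
python3 g.py .537 .338 .0105 8.5
```

```text
t 6.13 pos [0.5381 0.3393 0.0141] yaw y 8.218221752899245 F [-0.4074  0.3564 -1.9451] w 0.02767451159904061 
shift [ 0.0035 -0.0013  0.0012] roll -0.004915306701561928 j [0.4736 0.3783 1.4078 0.     1.3525 0.3301] qv 0.020698963919836603
```

Emit:
send_rows(
  increments=[
    [-1, 0.001, 0, 0, 0],
    [-1, 0.002, 0, 0, 0],
    [-1, 0.003, 0, 0, 0],
    [-1, 0.0035, 0, 0, 0],
    [-1, 0.0035, 0, 0, 0],
  ],
)

```text
time: 6.55
tool_pos: [0.5374, 0.3394, 0.0104]
ee_rot: [1.893, 1.569, 0.466]
wrist_force: [-1.5, -0.4, 3.0]
width: 0.0276
```

```bash
python3 g.py .537 .338 .0105 8.5
```

```text
t 6.55 pos [0.5374 0.3394 0.0104] yaw y 8.257932035622215 F [-1.491  -0.393   3.0125] w 0.02764368742654427 
shift [-0.0001 -0.0006  0.0014] roll -0.00422410007025853 j [ 0.4742  0.3815  1.4112 -0.      1.3472  0.33  ] qv 0.0027645813336692085
```

Emit:
send_rows(
  increments=[
    [1, 0, 0, 0, 0],
    [1, 0, 0, 0, 0],
    [1, 0, 0, 0, 0],
    [1, 0, 0, 0, 0],
    [1, 0, 0, 0, 0],
  ],
)

```text
time: 6.97
tool_pos: [0.5369, 0.3391, 0.0087]
ee_rot: [-1.629, 1.571, -3.055]
wrist_force: [0.8, 0.2, 0.1]
width: 0.0578
```

Emit:
send_rows(
  increments=[
    [1, -0.015, 0, 0, 0],
    [1, -0.04, 0, 0, 0],
    [1, -0.08, 0, 0, 0],
    [1, -0.12, 0, 0, 0],
    [1, -0.15, 0, 0, 0],
  ],
)

```text
time: 7.38
tool_pos: [0.5376, 0.3395, 0.1625]
ee_rot: [1.928, 1.567, 0.501]
wrist_force: [0.5, -0.4, 0.6]
width: 0.0909
```

Emit:
send_rows(
  increments=[
    [1, 0, 0, 0, -0.12],
    [1, 0, 0, 0, -0.24],
    [1, 0, 0, 0, -0.36],
    [1, 0, 0, 0, -0.48],
    [1, 0, 0, 0, -0.6],
  ],
)

```text
time: 7.8
tool_pos: [0.5369, 0.3391, 0.1589]
ee_rot: [2.527, 1.571, 1.706]
wrist_force: [0.2, -0.5, -0.6]
width: 0.0936
```

Emit:
send_rows(
  increments=[
    [1, 0, 0, 0, -0.12],
    [1, 0, 0, 0, -0.24],
    [1, 0, 0, 0, -0.36],
    [1, 0, 0, 0, -0.48],
    [1, 0, 0, 0, -0.6],
  ],
)

```text
time: 8.22
tool_pos: [0.5369, 0.3391, 0.1588]
ee_rot: [-2.716, 1.571, -2.936]
wrist_force: [-0.7, 0.0, 0.8]
width: 0.0938
```

Emit:
send_rows(
  increments=[
    [1, 0, 0, 0, -0.12],
    [1, 0, 0, 0, -0.24],
    [1, 0, 0, 0, -0.36],
    [1, 0, 0, 0, -0.37],
  ],
)

```text
time: 8.55
tool_pos: [0.537, 0.3391, 0.1588]
ee_rot: [-3.005, 1.571, -2.86]
wrist_force: [0.5, 1.0, 0.5]
width: 0.0944
```

```bash
python3 - <<'E'
from h import *
from bench import robot
for n in("wrist",):
    s=robot.snapshot(n);cv2.imwrite(f"pics/{n}4.png",s["image"][:,:,::-1]);pickle.dump(s,open(f"{n}4.pkl","wb"))
E
python3 g.py .5374 .3394 .1 98.25
```

```text
t 8.6 pos [0.5369 0.3391 0.1588] yaw y 98.12604711175537 F [-0.3858 -0.4797 -0.223 ] w 0.09388156662828068 
shift [0.0588 0.0002 0.0005] roll -0.0021633792145629993 j [ 0.474   0.2892  1.2275  0.0001  1.6251 -1.2386] qv 0.05519153790601985
```

View pics/wrist4.png

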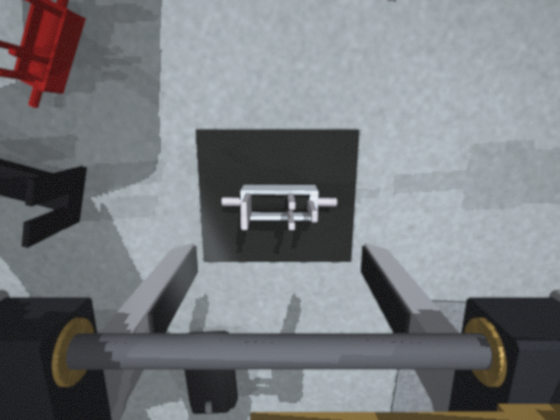

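Run:
```python
from h import *
s=pickle.load(open("wrist4.pkl","rb"))
c=np.array([.5372,.3395]);ux,uy=U(8.2)
m=[np.append(c+uy*y/1000+ux*x/1000,z/1000) for x,y,z in [(0,56,17),(0,-56,17),(-12,-32,69),(12,-32,69),(-5,32,69),(5,32,69)]]
crop(s,210,165,5.7,"w4c.png",w=790,h=450,marks=m)
```

```text
(no output)
```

View pics/w4c.png

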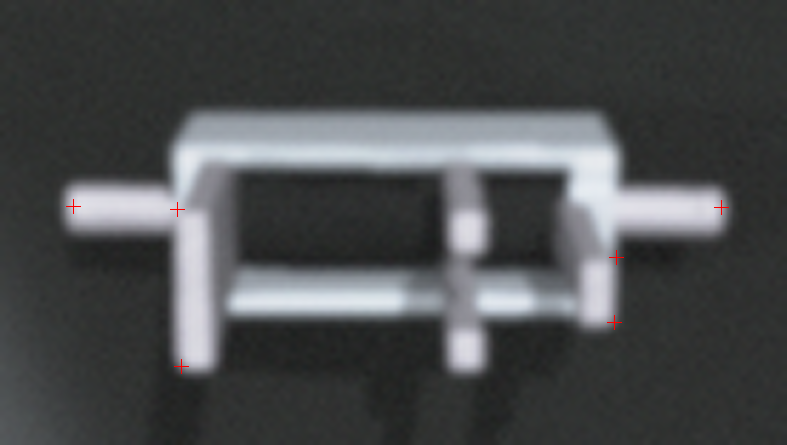

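Emit:
send_rows(
  increments=[
    [1, 0.025, 0.0004, 0, 0],
    [1, 0.05, 0.0004, 0, 0],
    [1, 0.08, 0.0004, 0, 0],
    [1, 0.105, 0.0004, 0, 0],
    [1, 0.12, 0.0004, 0, 0],
  ],
)

```text
time: 9.02
tool_pos: [0.5351, 0.3386, 0.0351]
ee_rot: [-2.819, 1.566, -2.679]
wrist_force: [0.8, 0.2, -0.0]
width: 0.0942
```

Emit:
send_rows(
  increments=[
    [1, 0, 0, 0, 0],
    [1, 0, 0, 0, 0],
  ],
)

```text
time: 9.18
tool_pos: [0.5363, 0.3392, 0.038]
ee_rot: [-2.837, 1.568, -2.696]
wrist_force: [0.4, 0.1, 0.6]
width: 0.0942
```

```bash
python3 g.py .5372 .3395 .038 98.2
```

```text
t 9.18 pos [0.5363 0.3392 0.038 ] yaw y 98.09929554837711 F [0.3711 0.1453 0.6278] w 0.09417352751458888 
shift [0.     0.0002 0.001 ] roll -0.0017591835394146216 j [ 0.4746  0.3584  1.3837  0.0001  1.4018 -1.2376] qv 0.051295032685883604
```

Emit:
send_rows(
  increments=[
    [-1, 0, 0, 0.0005, 0],
    [-1, 0, 0, 0.0005, 0],
    [-1, 0, 0, 0.0005, 0],
    [-1, 0, 0, 0.0005, 0],
    [-1, 0, 0, 0.0005, 0],
  ],
)

```text
time: 9.6
tool_pos: [0.5379, 0.3397, 0.0401]
ee_rot: [0.179, 1.569, 0.322]
wrist_force: [-0.1, -1.8, 1.2]
width: 0.0642
```

Emit:
send_rows(
  increments=[
    [-1, 0, 0, 0, 0],
    [-1, 0, 0, 0, 0],
    [-1, 0, 0, 0, 0],
    [-1, 0, 0, 0, 0],
    [-1, 0, 0, 0, 0],
  ],
)

```text
time: 10.02
tool_pos: [0.5383, 0.3389, 0.0401]
ee_rot: [-0.452, 1.569, -0.31]
wrist_force: [1.1, -5.3, 5.5]
width: 0.0444
```

```bash
python3 - <<'E'
from h import *
from bench import robot
for n in("wrist","scene"):
    s=robot.snapshot(n);cv2.imwrite(f"pics/{n}5.png",s["image"][:,:,::-1]);pickle.dump(s,open(f"{n}5.pkl","wb"))
crop(s,300,140,5,"s5c.png",w=750,h=550)
E
python3 g.py .5372 .3395 .038 98.2
```

```text
t 10.12 pos [0.5383 0.3389 0.0401] yaw y 98.17714725764179 F [ 0.3557 -4.8157  5.1208] w 0.044963781684777895 
shift [ 0.0021  0.0007 -0.001 ] roll -0.00039714674407620443 j [ 0.4737  0.3573  1.3807 -0.0015  1.4021 -1.2396] qv 0.0029983391194843266
```

View pics/wrist5.png

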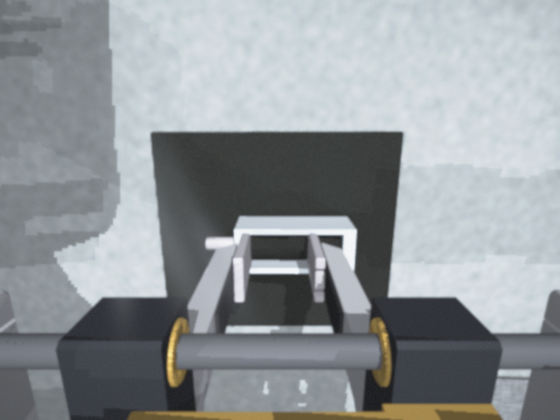

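View pics/s5c.png

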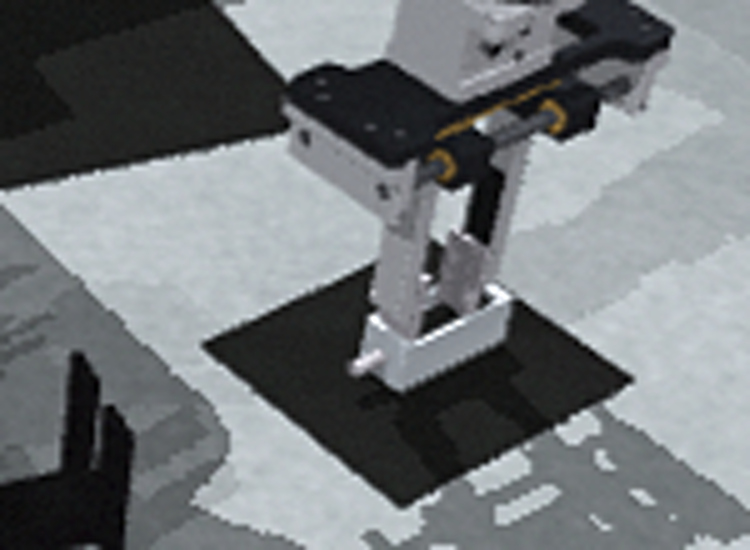

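Emit:
send_rows(
  increments=[
    [-1, -0.01, 0, 0, 0],
    [-1, -0.035, 0, 0, 0],
    [-1, -0.07, 0, 0, 0],
    [-1, -0.105, 0, 0, 0],
    [-1, -0.13, 0, 0, 0],
  ],
)

```text
time: 10.53
tool_pos: [0.5371, 0.3408, 0.1715]
ee_rot: [1.186, 1.568, 1.33]
wrist_force: [-0.1, 0.5, -1.4]
width: 0.0448
```

Emit:
send_rows(
  increments=[
    [-1, -0.03, 0, 0, 0.065],
    [-1, -0.03, 0, 0, 0.13],
    [-1, -0.03, 0, 0, 0.2],
    [-1, -0.03, 0, 0, 0.26],
    [-1, -0.03, 0, 0, 0.33],
  ],
)

```text
time: 10.95
tool_pos: [0.5365, 0.3404, 0.1981]
ee_rot: [2.927, 1.568, 2.738]
wrist_force: [0.5, -0.3, -2.0]
width: 0.0448
```

```bash
python3 g.py .5515 -.2065 .2 79
```

```text
t 10.95 pos [0.5365 0.3404 0.1981] yaw y 79.17163794317305 F [ 0.4533 -0.2808 -2.0044] w 0.04482527900251295 
shift [-0.0025 -0.5343  0.1175] roll 0.00299705472571854 j [ 0.4751  0.2814  1.1595  0.002   1.7023 -0.9064] qv 0.8425116570178
```

```bash
python3 g.py .625 -.205 .2 79
```

```text
t 10.95 pos [0.5365 0.3404 0.1981] yaw y 79.17163794317305 F [ 0.4533 -0.2808 -2.0044] w 0.04482527900251295 
shift [-0.0026 -0.5191  0.1894] roll 0.00299705472571854 j [ 0.4751  0.2814  1.1595  0.002   1.7023 -0.9064] qv 0.8425116570178
```

Emit:
send_rows(
  increments=[
    [-1, 0, -0.02, 0.007, 0],
    [-1, 0, -0.045, 0.016, 0],
    [-1, 0, -0.075, 0.027, 0],
    [-1, 0, -0.105, 0.038, 0],
    [-1, 0, -0.135, 0.049, 0],
  ],
)

```text
time: 11.37
tool_pos: [0.5597, 0.1977, 0.1979]
ee_rot: [2.788, 1.568, 2.603]
wrist_force: [0.8, 0.1, -2.4]
width: 0.0444
```

Emit:
send_rows(
  increments=[
    [-1, 0, -0.03, 0.011, 0],
    [-1, 0, -0.06, 0.022, 0],
    [-1, 0, -0.09, 0.033, 0],
    [-1, 0, -0.12, 0.044, 0],
    [-1, 0, -0.15, 0.055, 0],
  ],
)

```text
time: 11.78
tool_pos: [0.5862, 0.0398, 0.198]
ee_rot: [2.445, 1.568, 2.26]
wrist_force: [0.4, 0.2, -1.7]
width: 0.0445
```

Emit:
send_rows(
  increments=[
    [-1, 0, -0.03, 0.011, 0],
    [-1, 0, -0.06, 0.022, 0],
    [-1, 0, -0.09, 0.033, 0],
    [-1, 0, -0.12, 0.044, 0],
    [-1, 0, -0.15, 0.055, 0],
  ],
)

```text
time: 12.2
tool_pos: [0.6127, -0.1177, 0.1979]
ee_rot: [2.218, 1.568, 2.032]
wrist_force: [0.5, 0.2, -2.2]
width: 0.0449
```

Emit:
send_rows(
  increments=[
    [-1, 0, -0.025, 0.008, 0],
    [-1, 0, -0.05, 0.016, 0],
    [-1, 0, -0.07, 0.024, 0],
    [-1, 0, -0.083, 0.03, 0],
    [-1, 0, -0.083, 0.03, 0],
  ],
)

```text
time: 12.62
tool_pos: [0.6269, -0.2066, 0.1973]
ee_rot: [2.81, 1.569, 2.621]
wrist_force: [-0.9, 0.5, -2.5]
width: 0.0446
```

```bash
python3 - <<'E'
from h import *
from bench import robot
for n in("wrist","scene"):
    s=robot.snapshot(n);cv2.imwrite(f"pics/{n}6.png",s["image"][:,:,::-1]);pickle.dump(s,open(f"{n}6.pkl","wb"))
E
python3 g.py .5515 -.2065 .2 79
```

```text
t 12.72 pos [ 0.6268 -0.2035  0.1981] yaw y 79.31127976057358 F [ 0.188   0.486  -2.4661] w 0.04467438151364777 
shift [-0.0018 -0.0169 -0.0735] roll 0.005436427583392911 j [-0.4008  0.3364  1.09    0.0018  1.7173 -1.7848] qv 0.025519080070665015
```

View pics/wrist6.png

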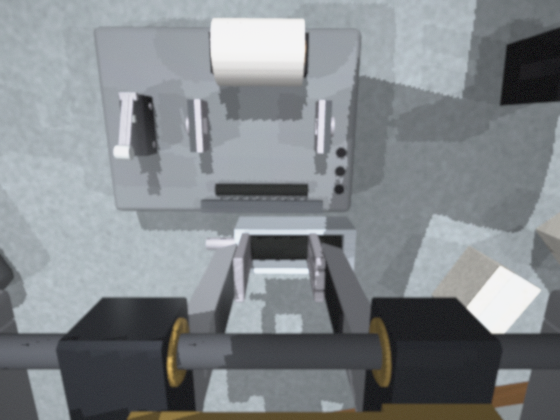

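View pics/scene6.png

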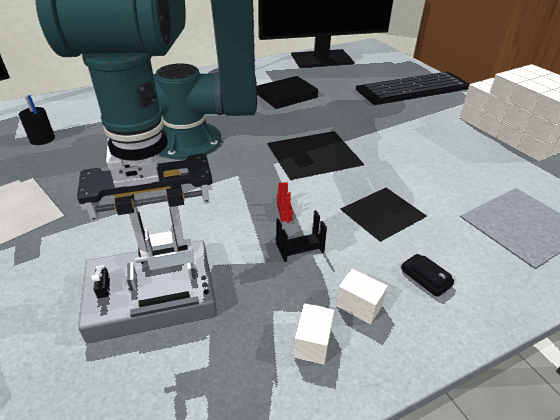

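Run:
```python
from h import *
s=pickle.load(open("wrist6.pkl","rb"))
c=np.array([.5515,-.2065]);ux,uy=U(-11)
m=[np.append(c+uy*y/1000+ux*x/1000,z/1000) for x in(-22,22) for y,z in [(-61,80),(-50,80),(50,80),(61,80)]]
m+=[np.append(c+uy*y/1000+ux*x/1000,.05) for x in(-85,85) for y in(-150,90)]
crop(s,90,15,2.8,"w6a.png",w=790,h=560,marks=m)
crop(s,175,85,8,"w6b.png",w=480,h=600,marks=m)
crop(s,290,85,8,"w6c.png",w=480,h=600,marks=m)
crop(s,100,80,8,"w6d.png",w=480,h=700,marks=m)
```

```text
(no output)
```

View pics/w6a.png

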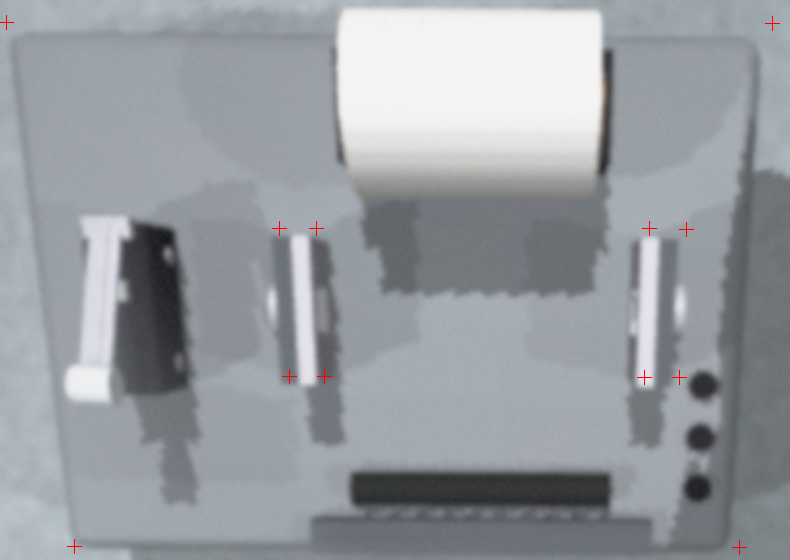

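View pics/w6b.png

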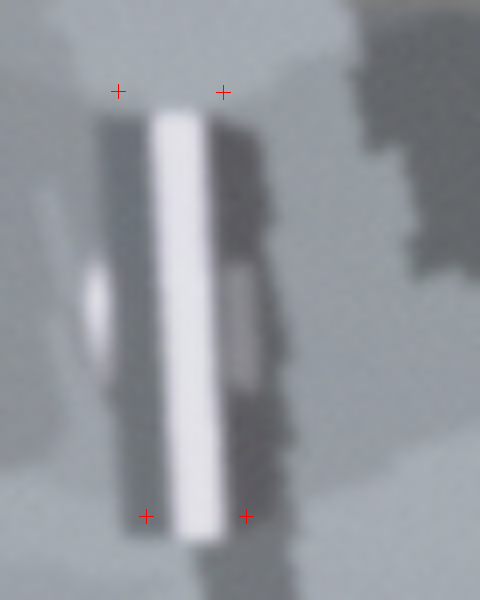

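View pics/w6c.png

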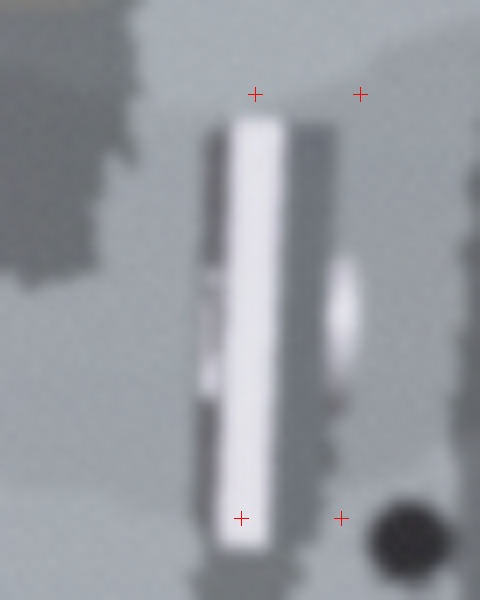

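View pics/w6d.png

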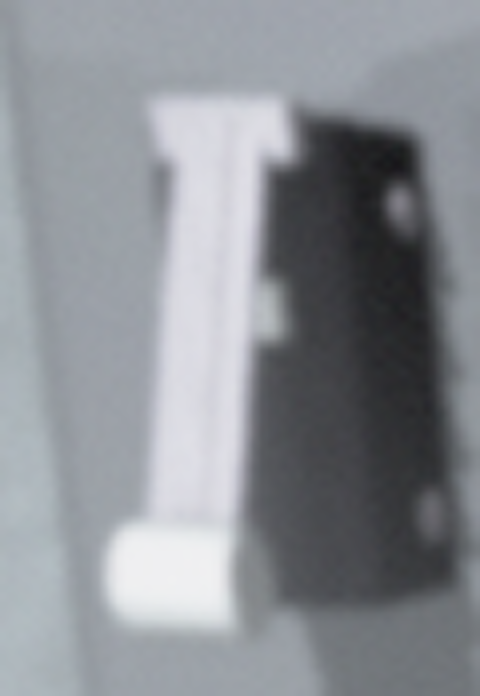

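Run:
```python
from h import *
np.set_printoptions(precision=4,suppress=True)
s=pickle.load(open("wrist6.pkl","rb"));t=pickle.load(open("top0.pkl","rb"));sc=pickle.load(open("scene0.pkl","rb"))
f=lambda x,y,x0,y0,z,k=8:onz(s,x0+(x+.5)/k-.5,y0+(y+.5)/k-.5,z)[:2]
b=lambda x,y:f(x,y,175,85,.08); c=lambda x,y:f(x,y,290,85,.08)
Rt,Rb=b(205,112),b(228,541);Lt,Lb=c(232,118),c(217,548)
print(Rt,Rb,np.linalg.norm(Rt-Rb),Lt,Lb,np.linalg.norm(Lt-Lb))
R=(Rt+Rb)/2;L=(Lt+Lb)/2;d=L-R
print("bay",(R+L)/2,"gap",np.linalg.norm(d),"yaw",np.degrees(np.arctan2(d[1],d[0]))-90,[np.degrees(np.arctan2(*(p-q)[::-1])) for p,q in((Rb,Rt),(Lb,Lt))])
e=lambda x,y,z:f(x,y,100,80,z)
print("roller top",e(178,575,.105),e(178,575,.100))
# box
g=lambda x,y:f(x,y,90,15,.05,2.8)
P=[g(14,38),g(758,40),g(730,546),g(72,546)];print("box",P,np.mean(P,0)+.03*d/np.linalg.norm(d))
m=np.array([ (R+L)/2])[0];uy=d/np.linalg.norm(d);ux=np.array([uy[1],-uy[0]])
mk=[np.append(m+uy*y/1000+ux*x/1000,z/1000) for x in(-22,22) for y,z in [(-61,80),(-50,80),(50,80),(61,80)]]
mk+=[np.append(m+uy*y/1000+ux*x/1000,.05) for x in(-85,85) for y in(-150,90)]
crop(t,330,145,5.4,"t6.png",w=702,h=594,marks=mk)
crop(sc,70,220,4.7,"s6.png",w=752,h=590,marks=mk)
```

```text
[ 0.522  -0.2538] [ 0.5658 -0.2624] 0.044643550253328834 [ 0.5414 -0.156 ] [ 0.5853 -0.1647] 0.04479661361369742
bay [ 0.5536 -0.2092] gap 0.09968562266611113 yaw -11.273273357382166 [np.float64(-11.16860556089506), np.float64(-11.20509595937292)]
roller top [ 0.5517 -0.3204] [ 0.5517 -0.3228]
box [array([ 0.4443, -0.3366]), array([ 0.4891, -0.1068]), array([ 0.651 , -0.1375]), array([ 0.6062, -0.3707])] [ 0.5535 -0.2085]
```

View pics/t6.png

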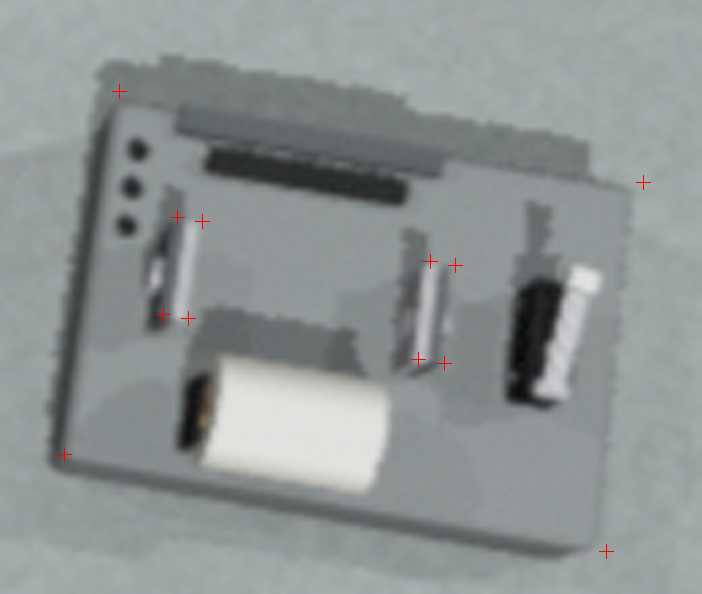

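View pics/s6.png

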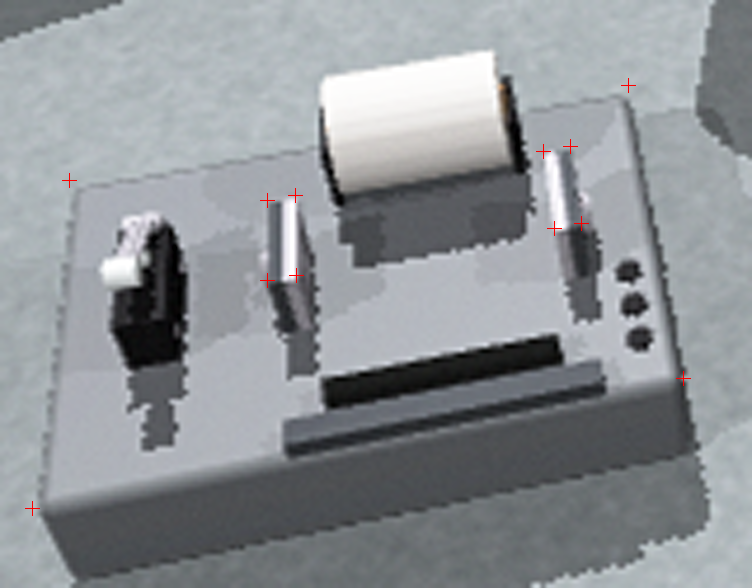

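Run:
```python
from h import *
s=pickle.load(open("wrist6.pkl","rb"))
c=np.array([.6268,-.2035]);uy=np.array([np.cos(np.radians(79.3)),np.sin(np.radians(79.3))]);ux=np.array([uy[1],-uy[0]])
z0=.198-.0231
m=[np.append(c+uy*y/1000+ux*x/1000,z0+z/1000) for x,y,z in [(0,-46.5,0),(-14,-45.5+19,14),(-14,45.5,14),(14,-26.5,14),(-12,-22.5,52),(12,-22.5,52),(-12,22.5,52),(12,22.5,52)]]
crop(s,190,205,5,"w7.png",w=900,h=520,marks=m)
```

```text
(no output)
```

View pics/w7.png

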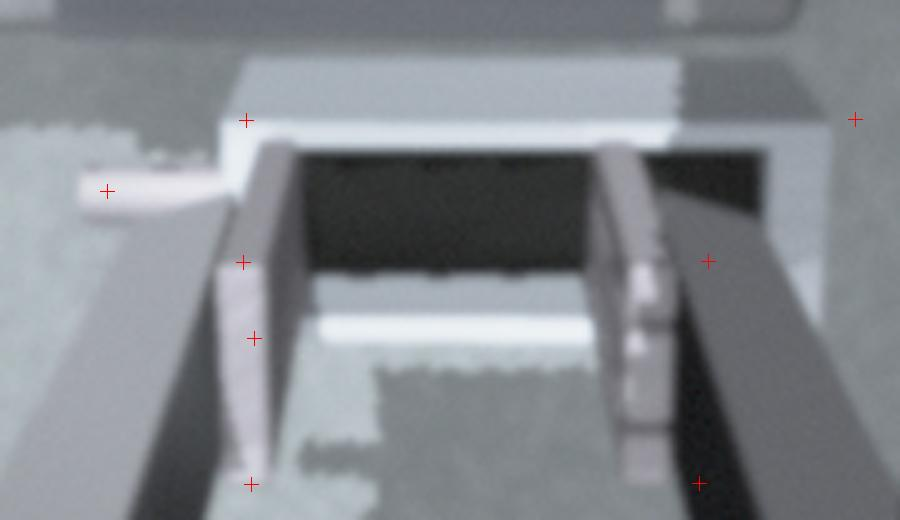

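```bash
python3 - <<'E'
from h import *
s=pickle.load(open("wrist6.pkl","rb"));T=s["world_from_camera"]
uy=np.array([np.cos(np.radians(79.3)),np.sin(np.radians(79.3))])
for c in((.6269,-.2066),(.6268,-.2035)): print((T[:2,3]-c)@uy, T[:2,2]@uy,T[:3,3])
c=np.array([.6269,-.2066]);ux=np.array([uy[1],-uy[0]]);z0=.1973-.0231
m=[np.append(c+uy*y/1000+ux*x/1000,z0+z/1000) for x,y,z in [(0,-46.5,0),(-14,-45.5+19,14),(-14,45.5,14),(14,-26.5,14),(-12,-22.5,52),(12,-22.5,52),(-12,22.5,52),(12,22.5,52)]]
crop(s,190,205,5,"w7.png",w=900,h=520,marks=m)
E
python3 g.py .5536 -.209 .2 78.8
```

```text
0.0004344381987036131 -0.0012508953932331146 [ 0.55190189 -0.19198683  0.37798349]
-0.002593094809043057 -0.0012508953932331146 [ 0.55190189 -0.19198683  0.37798349]
t 12.72 pos [ 0.6268 -0.2035  0.1981] yaw y 79.31127976057358 F [ 0.188   0.486  -2.4661] w 0.04467438151364777 
shift [-0.0018 -0.019  -0.071 ] roll 0.0089270893225748 j [-0.4008  0.3364  1.09    0.0018  1.7173 -1.7848] qv 0.025519080070665015
```

View pics/w7.png

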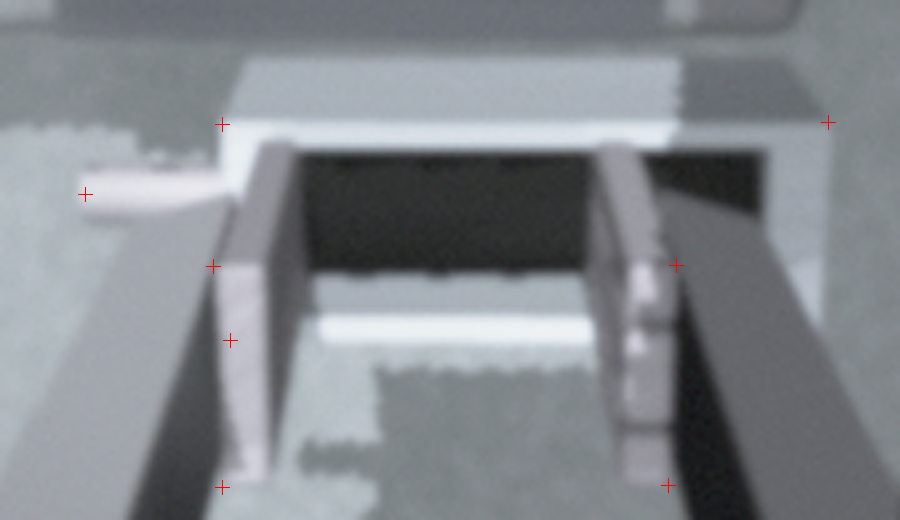

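Emit:
send_rows(
  increments=[
    [-1, 0, -0.005, -0.015, 0.009],
    [-1, 0, -0.011, -0.035, 0.009],
    [-1, 0, -0.016, -0.055, 0.009],
    [-1, 0, -0.019, -0.067, 0.009],
    [-1, 0, -0.019, -0.071, 0.009],
  ],
)

```text
time: 13.13
tool_pos: [0.5522, -0.2081, 0.1996]
ee_rot: [1.62, 1.57, 1.425]
wrist_force: [0.1, -0.3, -2.5]
width: 0.0447
```

Emit:
send_rows(
  increments=[
    [-1, 0.01, 0, 0, 0],
    [-1, 0.025, 0, 0, 0],
    [-1, 0.04, 0, 0, 0],
    [-1, 0.04, 0, 0, 0],
    [-1, 0.04, 0, 0, 0],
  ],
)

```text
time: 13.55
tool_pos: [0.5535, -0.2087, 0.1571]
ee_rot: [2.686, 1.567, 2.492]
wrist_force: [0.2, 0.2, -2.1]
width: 0.0447
```

```bash
python3 g.py .5538 -.209 .0871 78.8
```

```text
t 13.55 pos [ 0.5535 -0.2087  0.1571] yaw y 78.8563868831849 F [ 0.2411  0.2344 -2.0981] w 0.044703731753340775 
shift [ 0.07   -0.0003  0.0006] roll 0.0009888550586012457 j [-0.4568  0.1957  1.3443  0.0007  1.6049 -1.8331] qv 0.042460480700854356
```

Run:
```python
from h import *
from bench import robot
s=robot.snapshot("wrist");pickle.dump(s,open("w8.pkl","wb"))
c=np.array([.5536,-.2090]);ux,uy=U(-11.2)
m=[np.append(c+uy*y/1000+ux*x/1000,z/1000) for x in(-22,22) for y,z in [(-61,80),(-50,80),(50,80),(61,80)]]
crop(s,130,180,2.7,"w8.png",w=800,h=560,marks=m)
s=robot.snapshot("scene");pickle.dump(s,open("s8.pkl","wb"));crop(s,60,170,5,"s8.png",w=790,h=600)
```

```text
(no output)
```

View pics/w8.png

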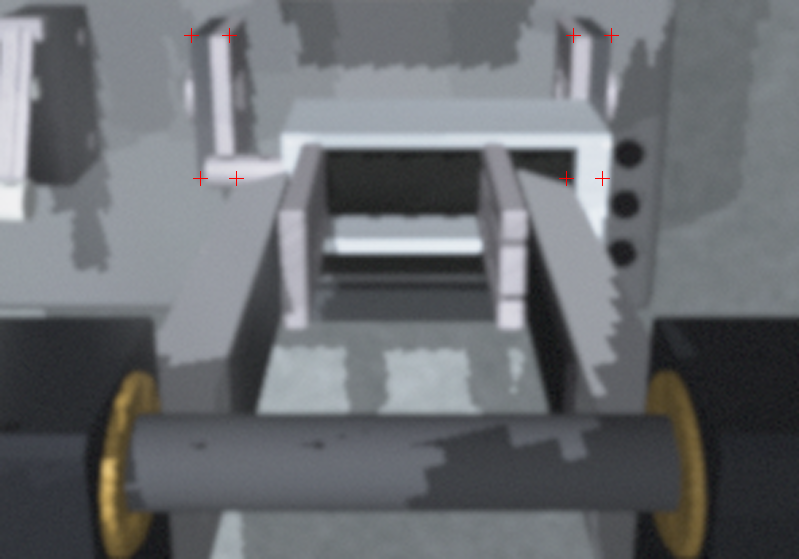

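View pics/s8.png

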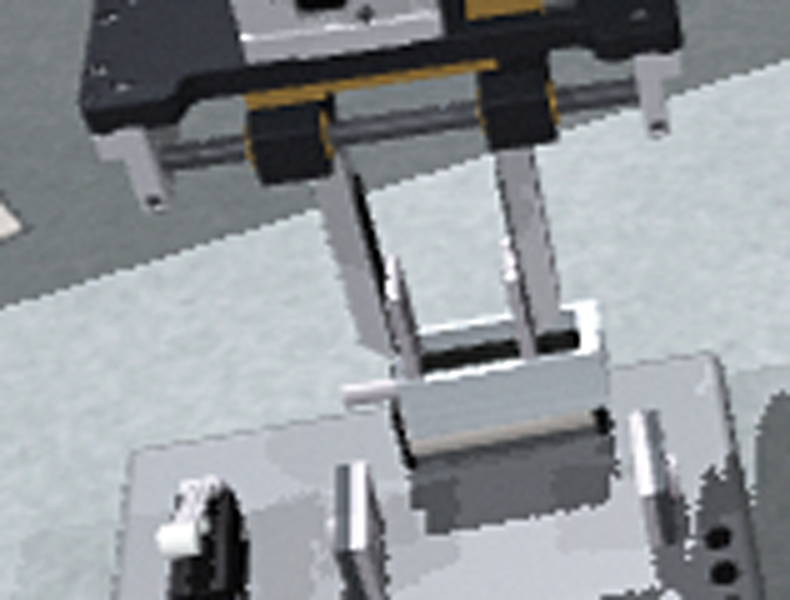

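Emit:
send_rows(
  increments=[
    [-1, 0.01, -0.0002, 0.0005, 0.001],
    [-1, 0.02, -0.0002, 0.0005, 0.001],
    [-1, 0.028, -0.0002, 0.0005, 0.001],
    [-1, 0.036, -0.0002, 0.0005, 0.001],
    [-1, 0.042, -0.0002, 0.0005, 0.001],
  ],
)

```text
time: 14.07
tool_pos: [0.5534, -0.21, 0.1152]
ee_rot: [2.816, 1.569, 2.619]
wrist_force: [-0.5, -0.0, -1.3]
width: 0.0444
```

```bash
python3 g.py .5538 -.209 .0871 78.8
```

```text
t 14.07 pos [ 0.5534 -0.21    0.1152] yaw y 78.71723685940253 F [-0.5154 -0.0052 -1.2893] w 0.04442668097545741 
shift [0.0281 0.0011 0.0002] roll -0.0014431722492265209 j [-0.4585  0.215   1.4056  0.0001  1.5231 -1.8324] qv 0.13170157371086305
```

Emit:
send_rows(
  increments=[
    [-1, 0.004, 0.0003, 0, 0],
    [-1, 0.009, 0.0003, 0, 0],
    [-1, 0.014, 0.0003, 0, 0],
    [-1, 0.018, 0.0003, 0, 0],
    [-1, 0.021, 0.0003, 0, 0],
  ],
)

```text
time: 14.48
tool_pos: [0.5541, -0.21, 0.0955]
ee_rot: [2.376, 1.571, 2.18]
wrist_force: [-0.6, -1.1, -1.6]
width: 0.0444
```

```bash
python3 g.py .5538 -.209 .0871 78.8
```

```text
t 14.48 pos [ 0.5541 -0.21    0.0955] yaw y 78.72334470512989 F [-0.5735 -1.1028 -1.5829] w 0.0443528675279549 
shift [ 0.0084  0.0009 -0.0004] roll -0.0013378583955330203 j [-0.458   0.2264  1.4319  0.0001  1.4835 -1.832 ] qv 0.06459644020743546
```

Emit:
send_rows(
  increments=[
    [-1, 0.002, 0.0006, 0, 0],
    [-1, 0.004, 0.0006, 0, 0],
    [-1, 0.006, 0.0006, 0, 0],
    [-1, 0.007, 0.0006, 0, 0],
    [-1, 0.007, 0.0006, 0, 0],
  ],
)

```text
time: 14.9
tool_pos: [0.5541, -0.2094, 0.0887]
ee_rot: [2.64, 1.57, 2.443]
wrist_force: [0.0, 0.6, -1.4]
width: 0.0449
```

```bash
python3 g.py .5538 -.209 .0871 78.8
python3 - <<'E'
from h import *
from bench import robot
s=robot.snapshot("scene");pickle.dump(s,open("s9.pkl","wb"));crop(s,70,210,5,"s9.png",w=790,h=600)
s=robot.snapshot("top");pickle.dump(s,open("t9.pkl","wb"));crop(s,330,145,5,"t9.png",w=690,h=590)
E
```

```text
t 14.9 pos [ 0.5541 -0.2094  0.0887] yaw y 78.72174628363295 F [ 0.016   0.6259 -1.4395] w 0.044911342935267724 
shift [ 0.0016  0.0003 -0.0004] roll -0.0013657320329698575 j [-0.457   0.2305  1.4408  0.0001  1.4706 -1.8309] qv 0.0053248330988831015
```

View pics/s9.png

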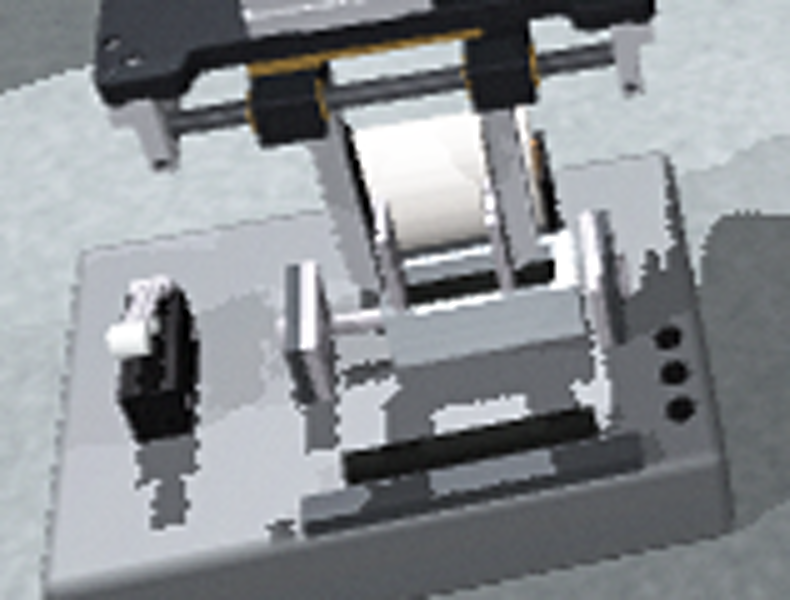

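View pics/t9.png

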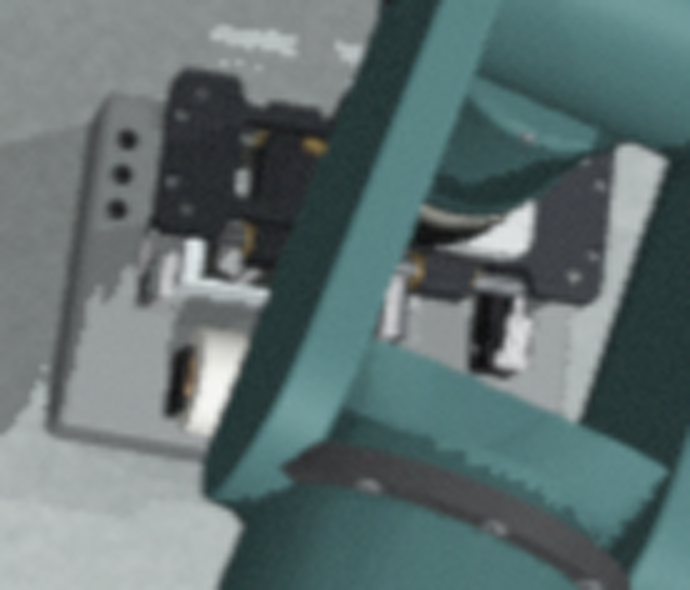

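Emit:
send_rows(
  increments=[
    [-1, 0.0006, 0.0003, -0.0003, 0],
    [-1, 0.0012, 0.0003, -0.0003, 0],
    [-1, 0.0016, 0.0003, -0.0003, 0],
    [-1, 0.002, 0.0003, -0.0003, 0],
    [-1, 0.002, 0.0003, -0.0003, 0],
  ],
)

```text
time: 15.42
tool_pos: [0.554, -0.2091, 0.0871]
ee_rot: [0.268, 1.571, 0.071]
wrist_force: [0.1, 0.6, -0.8]
width: 0.0446
```

```bash
python3 g.py .5538 -.209 .0871 78.8
```

```text
t 15.42 pos [ 0.554  -0.2091  0.0871] yaw y 78.72458918617495 F [ 0.1305  0.5962 -0.7913] w 0.04461713837481336 
shift [ 0.      0.     -0.0002] roll -0.0013161733832551814 j [-0.4566  0.2308  1.4438  0.0001  1.4669 -1.8306] qv 0.0017157784185494929
```

Emit:
send_rows(
  increments=[
    [-1, 0.0004, 0, 0, 0],
    [-1, 0.0008, 0, 0, 0],
    [-1, 0.0008, 0, 0, 0],
  ],
)

```text
time: 15.67
tool_pos: [0.5541, -0.2091, 0.0871]
ee_rot: [-0.063, 1.57, -0.26]
wrist_force: [-1.0, 0.7, 2.8]
width: 0.0446
```

Emit:
send_rows(
  increments=[
    [0.05, 0, 0, 0, 0],
    [0.12, 0, 0, 0, 0],
    [0.2, 0, 0, 0, 0],
    [0.28, 0, 0, 0, 0],
    [0.34, 0, 0, 0, 0],
  ],
)

```text
time: 16.08
tool_pos: [0.5544, -0.2096, 0.0864]
ee_rot: [-0.853, 1.569, -1.05]
wrist_force: [0.1, 1.4, 0.7]
width: 0.0622
```

Emit:
send_rows(
  increments=[
    [0.4, 0, 0, 0, 0],
    [0.5, 0, 0, 0, 0],
    [0.6, 0, 0, 0, 0],
    [0.6, 0, 0, 0, 0],
    [0.6, 0, 0, 0, 0],
  ],
)

```text
time: 16.5
tool_pos: [0.5537, -0.2093, 0.0857]
ee_rot: [-3.015, 1.57, 3.071]
wrist_force: [0.3, -0.8, 0.0]
width: 0.0751
```

```bash
python3 g.py .5538 -.209 .0871 78.8
python3 - <<'E'
from h import *
from bench import robot
s=robot.snapshot("scene");pickle.dump(s,open("s10.pkl","wb"));crop(s,70,210,5,"s10.png",w=790,h=600)
s=robot.snapshot("wrist");pickle.dump(s,open("w10.pkl","wb"));crop(s,120,150,2.8,"w10.png",w=800,h=600)
E
```

```text
t 16.5 pos [ 0.5537 -0.2093  0.0857] yaw y 78.70943171953667 F [ 0.3459 -0.7611  0.0255] w 0.07513866266046407 
shift [-0.0014  0.0003  0.    ] roll -0.0015807819070452478 j [-0.4569  0.2319  1.4453 -0.0003  1.465  -1.8306] qv 0.0032435776386432764
```

View pics/s10.png

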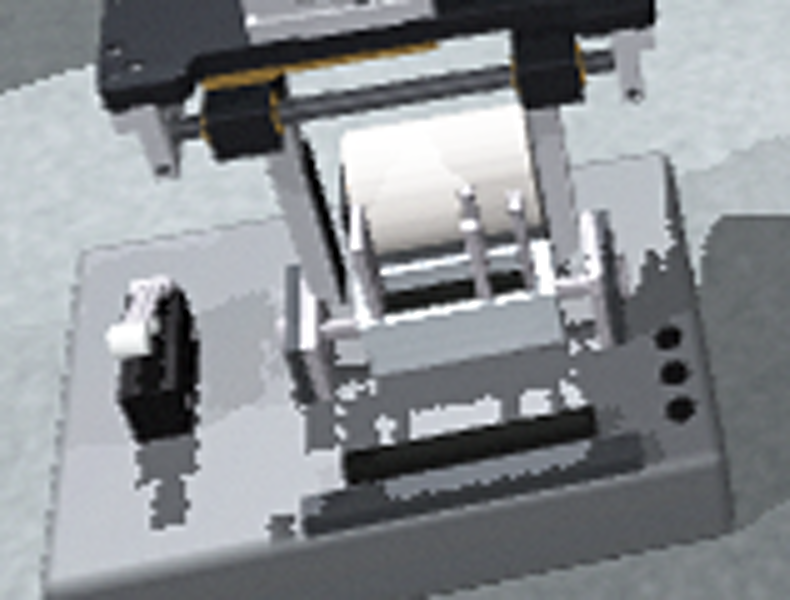

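View pics/w10.png

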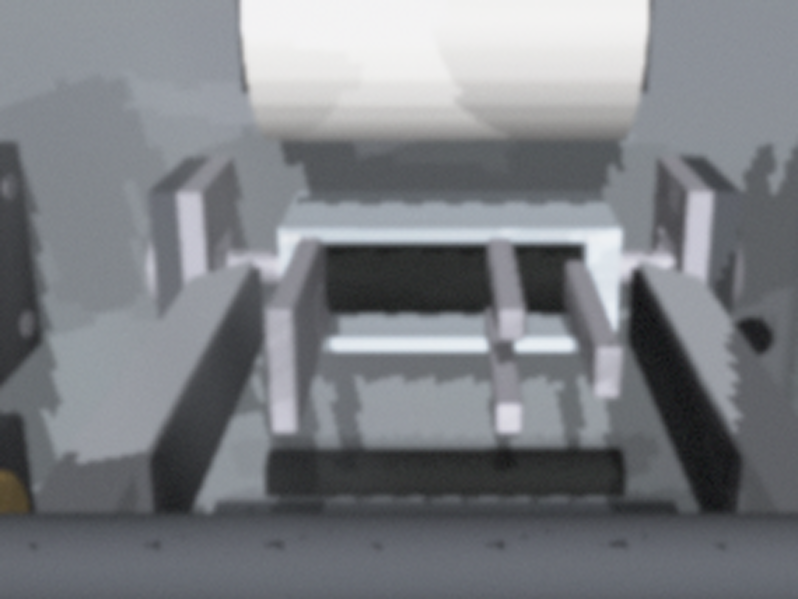

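Emit:
send_rows(
  increments=[
    [0.6, -0.01, 0, 0, 0],
    [0.6, -0.03, 0, 0, 0],
    [0.6, -0.055, 0, 0, 0],
    [0.6, -0.085, 0, 0, 0],
    [0.6, -0.11, 0, 0, 0],
  ],
)

```text
time: 17.02
tool_pos: [0.5541, -0.2091, 0.1989]
ee_rot: [-0.276, 1.569, -0.473]
wrist_force: [0.2, 0.1, 0.7]
width: 0.075
```

Emit:
send_rows(
  increments=[
    [-1, 0, 0, 0.03, 0],
    [-1, 0, 0, 0.06, 0],
    [-1, 0, 0, 0.08, 0],
    [-1, 0, 0, 0.08, 0],
    [-1, 0, 0, 0.08, 0],
  ],
)

```text
time: 17.43
tool_pos: [0.6326, -0.2247, 0.1958]
ee_rot: [3.02, 1.569, 2.823]
wrist_force: [0.3, 0.3, 0.4]
width: 0.0456
```

```bash
python3 g.py .63 -.209 .196 78.8
python3 - <<'E'
from h import *
from bench import robot
s=robot.snapshot("wrist");pickle.dump(s,open("w11.pkl","wb"))
cv2.imwrite("pics/w11.png",s["image"][:,:,::-1])
crop(s,190,85,5,"w11c.png",w=800,h=500);crop(s,90,70,8,"w11d.png",w=480,h=700)
s=robot.snapshot("scene");pickle.dump(s,open("s11.pkl","wb"));crop(s,70,210,5,"s11.png",w=790,h=600)
E
```

```text
t 17.43 pos [ 0.6326 -0.2247  0.1958] yaw y 78.74610961147003 F [0.2595 0.2549 0.4041] w 0.045604844890108874 
shift [-0.0002  0.0149 -0.0056] roll -0.0009403531630154394 j [-0.4256  0.3648  1.0575 -0.0001  1.7206 -1.8   ] qv 0.037753339361210746
```

View pics/w11.png

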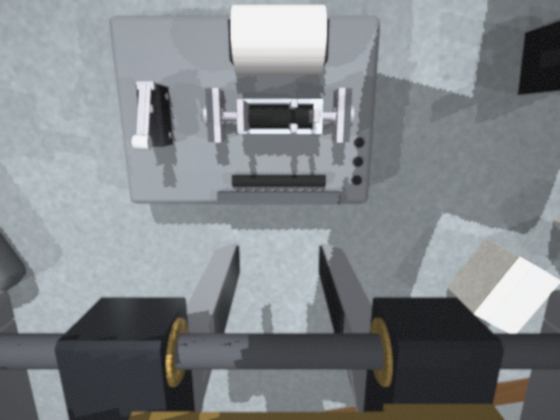

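View pics/w11c.png

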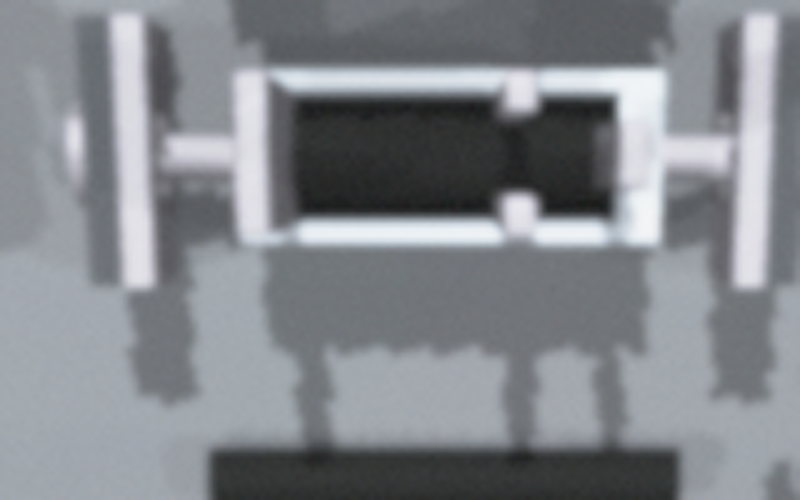

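View pics/w11d.png

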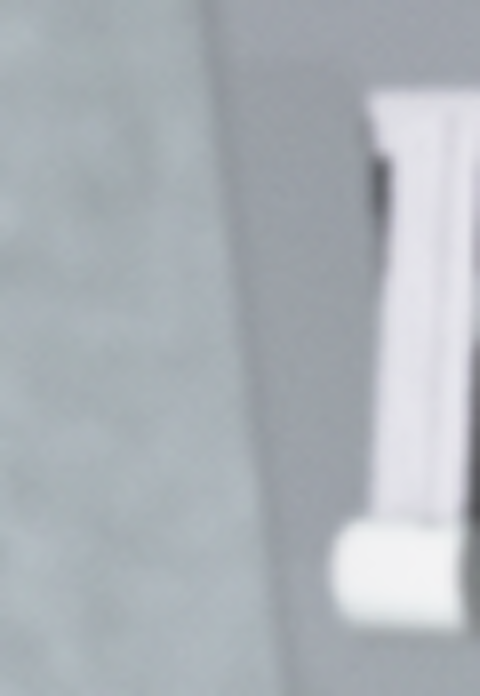

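View pics/s11.png

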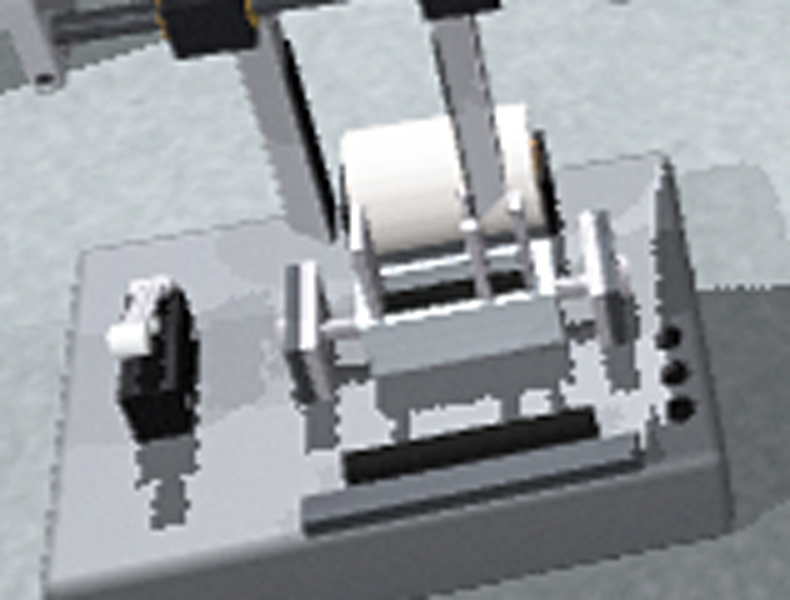

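Run:
```python
from h import *
np.set_printoptions(precision=4,suppress=True)
s=pickle.load(open("w11.pkl","rb"))
f=lambda x,y,z:onz(s,190+(x+.5)/5-.5,85+(y+.5)/5-.5,z)[:2]
a,b=f(235,155,.116),f(653,155,.116);print("tabs",np.linalg.norm(a-b))
a,b=f(236,242,.078),f(664,242,.078);print("bar",np.linalg.norm(a-b))
a,b=f(157,150,.080),f(736,150,.080);print("gap",np.linalg.norm(a-b))
a,b=f(151,275,.080),f(734,275,.080);print("gap",np.linalg.norm(a-b))
ux,uy=U(-11.2);c=np.array([.5536,-.2090])
for p,z in(((236,242),.078),((664,242),.078),((664,70),.078),((236,155),.116),((653,155),.116)):
    q=f(*p,z)-c;print(q@ux,q@uy)
# roller
g=lambda x,y,z:onz(s,90+(x+.5)/8-.5,70+(y+.5)/8-.5,z)[:2]
for z in(.105,.099): print("roller c",g(398,575,z),"L",g(330,575,z),"R",g(466,575,z),"top/bot",g(398,520,z),g(398,632,z))
sc=pickle.load(open("s11.pkl","rb"))
crop(sc,80,255,14,"s11r.png",w=560,h=600)
crop(pickle.load(open("scene0.pkl","rb")),80,255,14,"s0r.png",w=560,h=600)
```

```text
tabs 0.06230622788780174
bar 0.07407617461329648
gap 0.09816122477637482
gap 0.10073454616268872
0.014623933108475786 -0.036228585404685924
0.014720696906522595 0.037847526008555635
-0.01353587584493832 0.036920136176661816
0.0006396620468987124 -0.031136065687376663
0.0007233689868123058 0.031021018224660076
roller c [ 0.5519 -0.3212] L [ 0.5505 -0.3278] R [ 0.5532 -0.3146] top/bot [ 0.5468 -0.3196] [ 0.5572 -0.3229]
roller c [ 0.5517 -0.3237] L [ 0.5504 -0.3304] R [ 0.5531 -0.3169] top/bot [ 0.5465 -0.322 ] [ 0.5572 -0.3254]
```

View pics/s11r.png

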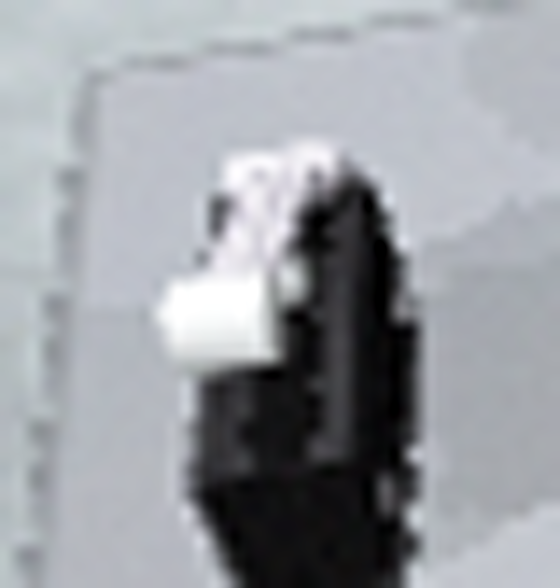

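```bash
python3 g.py .5535 -.323 .13 78.8
```

```text
t 17.53 pos [ 0.6318 -0.2246  0.1965] yaw y 78.71785950589056 F [ 0.49   -0.5198  0.7748] w 0.03741575411734243 
shift [ 0.0666 -0.1118 -0.0575] roll -0.0014336153037790567 j [-0.426   0.362   1.0596 -0.0001  1.7204 -1.7999] qv 0.016654704503990262
```

Emit:
send_rows(
  increments=[
    [-1, 0, -0.02, -0.01, 0],
    [-1, 0, -0.045, -0.023, 0],
    [-1, 0, -0.075, -0.038, 0],
    [-1, 0, -0.1, -0.051, 0],
    [-1, 0, -0.112, -0.0575, 0],
  ],
)

```text
time: 17.95
tool_pos: [0.5512, -0.3255, 0.1972]
ee_rot: [-1.561, 1.569, -1.761]
wrist_force: [0.2, 0.3, -0.7]
width: 0.0037
```

Emit:
send_rows(
  increments=[
    [-1, 0.015, 0, 0, 0],
    [-1, 0.035, 0, 0, 0],
    [-1, 0.055, 0, 0, 0],
    [-1, 0.064, 0, 0, 0],
    [-1, 0.064, 0, 0, 0],
  ],
)

```text
time: 18.37
tool_pos: [0.5525, -0.3217, 0.1293]
ee_rot: [2.645, 1.565, 2.448]
wrist_force: [0.2, 0.3, 0.0]
width: 0.0007
```

```bash
python3 g.py .5535 -.323 .105 78.8
python3 - <<'E'
from h import *
from bench import robot
s=robot.snapshot("wrist");pickle.dump(s,open("w12.pkl","wb"));crop(s,120,120,2.6,"w12.png",w=800,h=600)
s=robot.snapshot("scene");pickle.dump(s,open("s12.pkl","wb"));crop(s,60,210,6,"s12.png",w=600,h=600)
E
```

```text
t 18.37 pos [ 0.5525 -0.3217  0.1293] yaw y 78.73086083903648 F [0.1574 0.3414 0.0473] w 0.0006817825635669171 
shift [ 0.0243 -0.0011  0.0013] roll -0.0011929161030168611 j [-0.6162  0.3144  1.2544  0.0004  1.5786 -1.9903] qv 0.059481927107575834
```

View pics/w12.png

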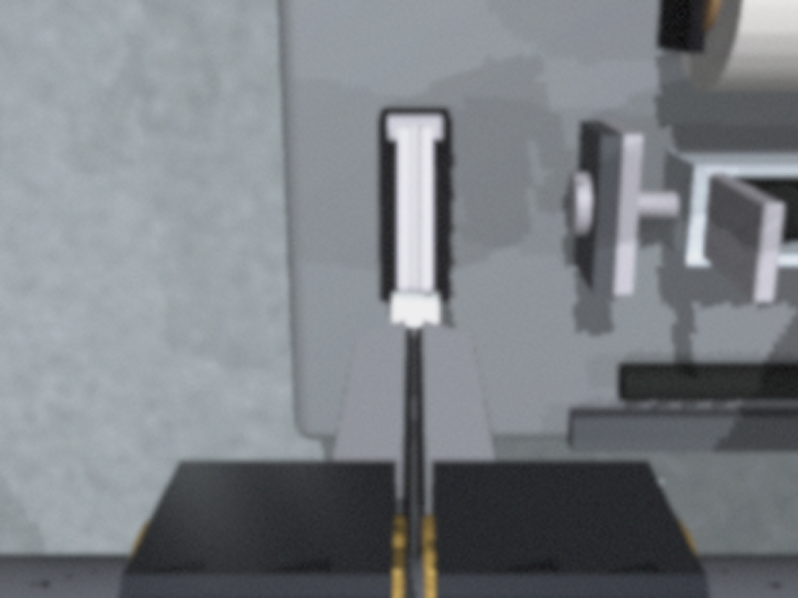

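View pics/s12.png

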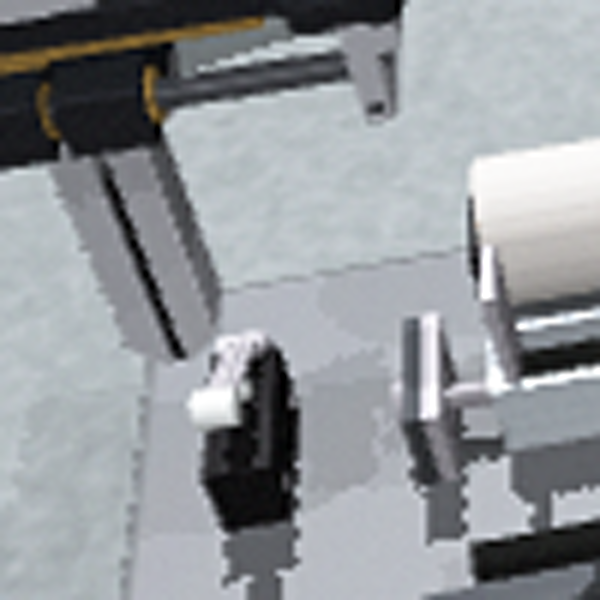

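Emit:
send_rows(
  increments=[
    [-1, 0.006, 0, 0.0005, 0],
    [-1, 0.012, 0, 0.0005, 0],
    [-1, 0.018, 0, 0.0005, 0],
    [-1, 0.018, 0, 0.0005, 0],
    [-1, 0.018, 0, 0.0005, 0],
  ],
)

```text
time: 18.88
tool_pos: [0.5544, -0.3231, 0.1134]
ee_rot: [2.617, 1.569, 2.421]
wrist_force: [0.6, -0.4, 0.2]
width: 0.0006
```

```bash
python3 g.py .5535 -.3217 .105 78.8
python3 - <<'E'
from h import *
from bench import robot
s=robot.snapshot("wrist");pickle.dump(s,open("w13.pkl","wb"));crop(s,240,160,6,"w13.png",w=600,h=600)
E
```

```text
t 18.88 pos [ 0.5544 -0.3231  0.1134] yaw y 78.72793808428226 F [ 0.6053 -0.4204  0.2497] w 0.0006119296901138567 
shift [ 0.0084  0.0012 -0.0011] roll -0.0012568734582716345 j [-0.6161  0.3236  1.2743  0.0001  1.545  -1.9901] qv 0.012907193635430567
```

View pics/w13.png

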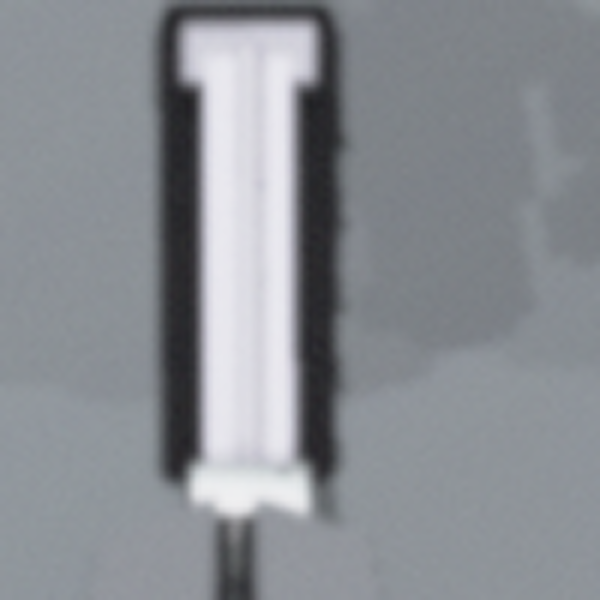

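Emit:
send_rows(
  increments=[
    [-1, 0.002, 0.001, -0.0015, 0],
    [-1, 0.004, 0.001, -0.0015, 0],
    [-1, 0.006, 0.001, -0.0015, 0],
    [-1, 0.006, 0.001, -0.0015, 0],
  ],
)

```text
time: 19.27
tool_pos: [0.5531, -0.3219, 0.1076]
ee_rot: [2.611, 1.57, 2.414]
wrist_force: [0.0, -0.7, -0.4]
width: 0.0003
```

Emit:
send_rows(
  increments=[
    [-1, 0.001, 0, 0, 0],
    [-1, 0.002, 0, 0, 0],
    [-1, 0.003, 0, 0, 0],
    [-1, 0.003, 0, 0, 0],
  ],
)

```text
time: 19.6
tool_pos: [0.5535, -0.3222, 0.1052]
ee_rot: [-0.081, 1.57, -0.278]
wrist_force: [0.8, 0.3, 0.5]
width: 0.0002
```

Emit:
send_rows(
  increments=[
    [-1, 0.001, 0, 0, 0],
    [-1, 0.002, 0, 0, 0],
    [-1, 0.002, 0, 0, 0],
  ],
)

```text
time: 19.85
tool_pos: [0.5541, -0.3223, 0.1037]
ee_rot: [-0.156, 1.569, -0.353]
wrist_force: [1.7, 0.1, 2.5]
width: 0.0006
```

Emit:
send_rows(
  increments=[
    [-1, 0.001, 0, 0, 0],
    [-1, 0.002, 0, 0, 0],
    [-1, 0.003, 0, 0, 0],
    [-1, 0.003, 0, 0, 0],
  ],
)

```text
time: 20.18
tool_pos: [0.554, -0.3224, 0.1006]
ee_rot: [-0.284, 1.569, -0.48]
wrist_force: [2.3, 0.2, 3.6]
width: 0.0003
```

```bash
python3 g.py .5525 -.3222 .097 78.8
python3 - <<'E'
from h import *
from bench import robot
s=robot.snapshot("scene");pickle.dump(s,open("s14.pkl","wb"));crop(s,70,240,10,"s14.png",w=600,h=600)
s=robot.snapshot("wrist");pickle.dump(s,open("w14.pkl","wb"));crop(s,240,160,6,"w14.png",w=600,h=600)
E
```

```text
t 20.18 pos [ 0.554  -0.3224  0.1006] yaw y 78.7282589624973 F [2.2597 0.1744 3.5664] w 0.000299923486578982 
shift [ 0.0036 -0.0001 -0.0015] roll -0.0012512021036021892 j [-0.6156  0.3264  1.2966  0.0002  1.5167 -1.9897] qv 0.010647828600704103
```

View pics/s14.png

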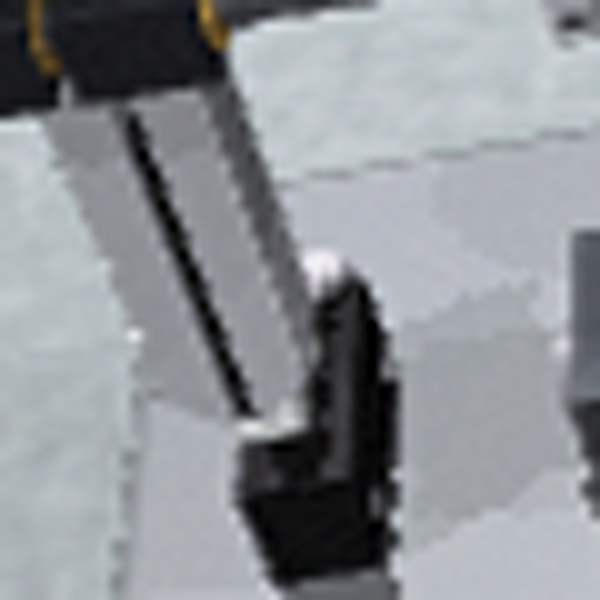

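View pics/w14.png

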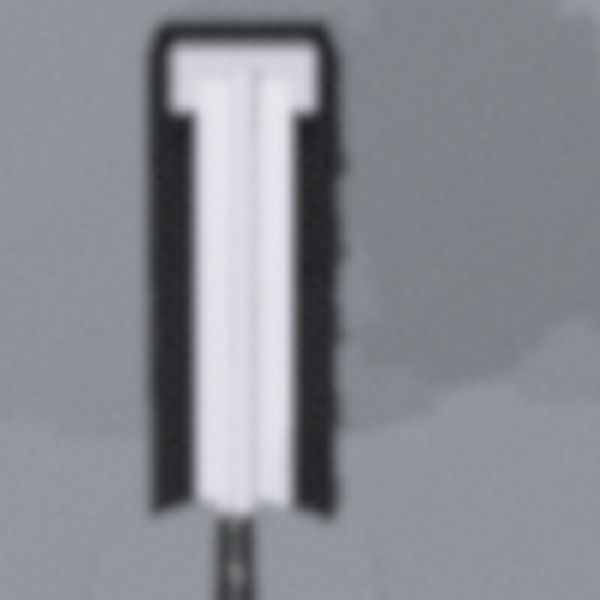

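Run:
```python
from h import *
a=pickle.load(open("s12.pkl","rb"));b=pickle.load(open("s14.pkl","rb"))
crop(a,85,262,20,"a.png",w=400,h=600);crop(b,85,262,20,"b.png",w=400,h=600)
cv2.imwrite("pics/ab.png",np.hstack([cv2.imread("pics/a.png"),cv2.imread("pics/b.png")]))
c=np.array([.552,-.3217])
for z in(.105,.093,.099): print(z,proj(a,[.552,-.3217,z]),proj(a,[.552,-.3217,z-.006]))
```

```text
0.105 [ 94.24087205 274.58435874] [ 95.1343847  276.82988259]
0.093 [ 96.01891766 279.0528392 ] [ 96.8946056  281.25356704]
0.099 [ 95.1343847  276.82988259] [ 96.01891766 279.0528392 ]
```

View pics/ab.png

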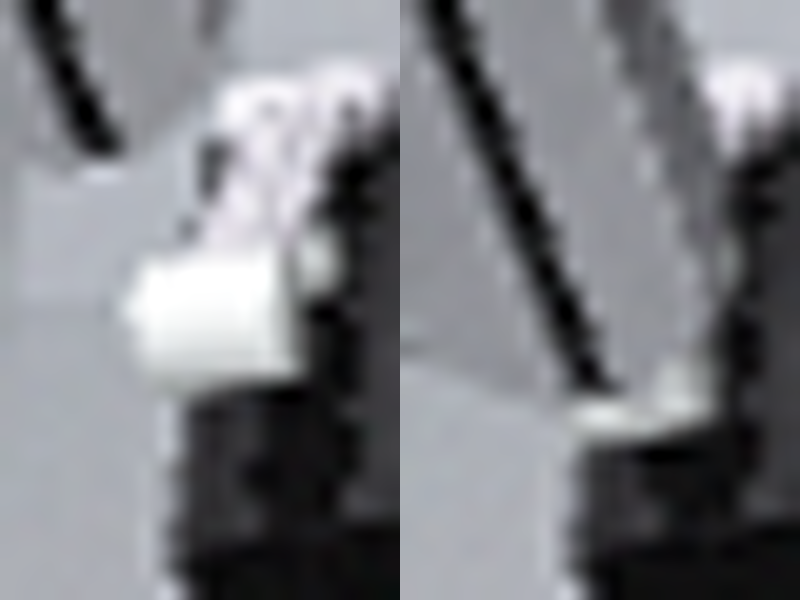

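Emit:
send_rows(
  increments=[
    [-1, 0.0008, 0, 0, 0],
    [-1, 0.0016, 0, 0, 0],
    [-1, 0.002, 0, 0, 0],
    [-1, 0.002, 0, 0, 0],
  ],
)

```text
time: 20.62
tool_pos: [0.5535, -0.3222, 0.0982]
ee_rot: [-0.242, 1.57, -0.438]
wrist_force: [3.7, -1.2, 3.9]
width: 0.0003
```

```bash
python3 g.py .5525 -.3222 .097 78.8
python3 - <<'E'
from h import *
from bench import robot
b=robot.snapshot("scene");a=pickle.load(open("s12.pkl","rb"))
crop(a,85,262,20,"a.png",w=400,h=600);crop(b,85,262,20,"b.png",w=400,h=600)
cv2.imwrite("pics/ab2.png",np.hstack([cv2.imread("pics/a.png"),cv2.imread("pics/b.png")]))
E
```

```text
t 20.62 pos [ 0.5535 -0.3222  0.0982] yaw y 78.72489630265031 F [ 3.6608 -1.1766  3.931 ] w 0.0002636095929734721 
shift [ 0.0012 -0.0002 -0.001 ] roll -0.0013107641794805058 j [-0.6157  0.3277  1.2998  0.0001  1.5136 -1.9897] qv 0.00197603251438324
```

View pics/ab2.png

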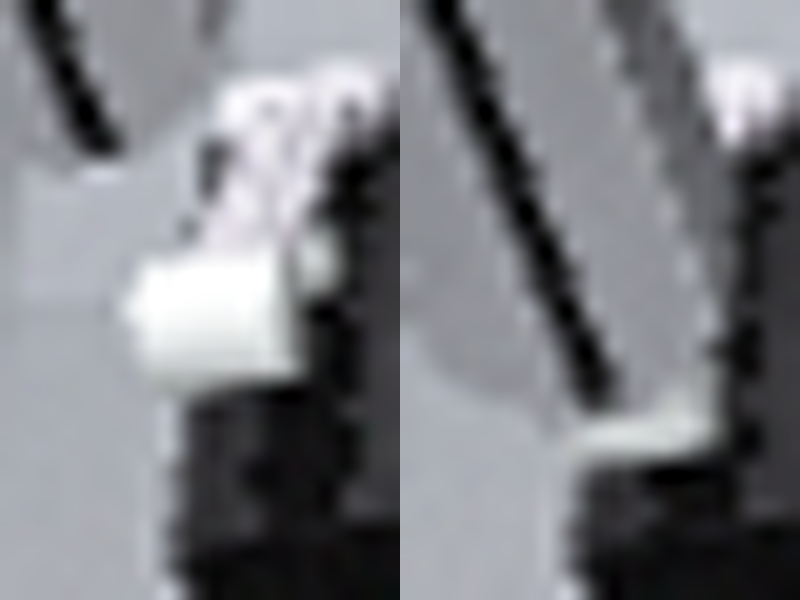

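Emit:
send_rows(
  increments=[
    [-1, -0.003, 0, 0, 0],
    [-1, -0.008, 0, 0, 0],
    [-1, -0.015, 0, 0, 0],
    [-1, -0.03, 0, 0, 0],
    [-1, -0.05, 0, 0, 0],
  ],
)

```text
time: 21.08
tool_pos: [0.5513, -0.3209, 0.1456]
ee_rot: [2.753, 1.563, 2.556]
wrist_force: [0.7, 0.2, 0.1]
width: 0.0001
```

Emit:
send_rows(
  increments=[
    [-1, -0.03, 0, 0, 0],
    [-1, -0.06, 0, 0.02, 0],
    [-1, -0.08, 0, 0.05, 0],
    [-1, -0.08, 0, 0.07, 0],
    [-1, -0.08, 0, 0.07, 0],
  ],
)

```text
time: 21.5
tool_pos: [0.6243, -0.3359, 0.2281]
ee_rot: [0.263, 1.57, 0.068]
wrist_force: [-0.7, -0.3, -0.6]
width: 0.0001
```

Run:
```python
from h import *
from bench import robot
o=robot.get_obs();print(o["time"],o["tool_pos"],o["wrist_force"])
s=robot.snapshot("scene");cv2.imwrite("pics/s20.png",s["image"][:,:,::-1]);crop(s,70,220,5,"s20c.png",w=790,h=600)
s=robot.snapshot("wrist");cv2.imwrite("pics/w20.png",s["image"][:,:,::-1])
```

```text
21.5 [ 0.62431382 -0.3358705   0.22805181] [-0.72459175 -0.25604649 -0.62399861]
```

View pics/s20.png

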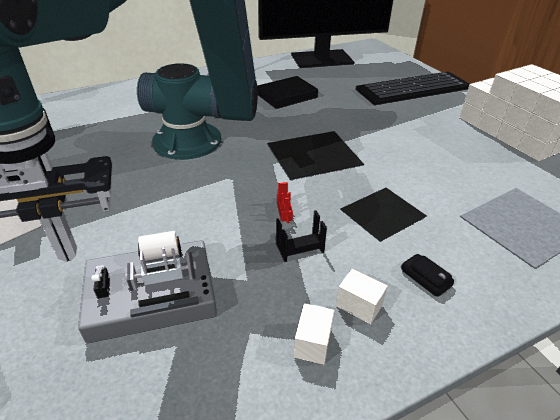

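View pics/s20c.png

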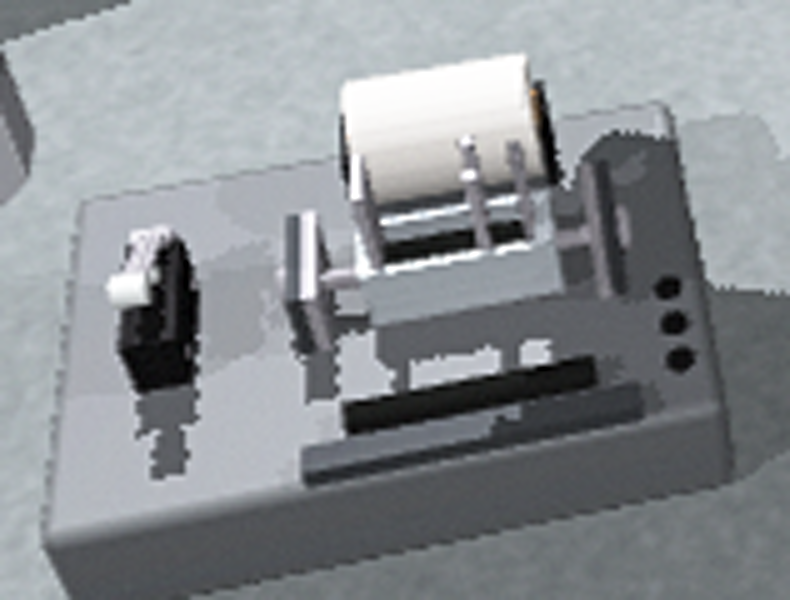

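View pics/w20.png

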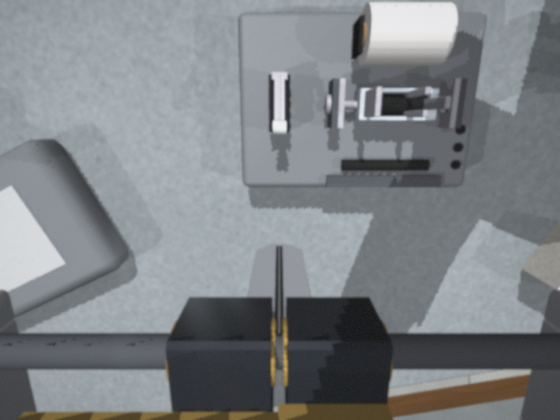

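The lever has sprung back, the unit is seated, and the cartons and mouse sit at their original pixels. I let the arm settle and hand in.

Emit:
send_rows(
  increments=[
    [-1, 0, 0, 0, 0],
    [-1, 0, 0, 0, 0],
    [-1, 0, 0, 0, 0],
  ],
)

```text
time: 21.85
tool_pos: [0.6209, -0.3356, 0.2278]
ee_rot: [2.807, 1.569, 2.61]
wrist_force: [0.5, -0.1, -0.3]
width: 0.0005
```

```bash
python3 -c "
from bench import robot
o=robot.get_obs();print(o['time'],abs(o['qvel']).max(),o['wrist_force']);print(robot.close_job())"
```

```text
21.85 0.010436906572549056 [ 0.4597618  -0.0827065  -0.30374861]
the job is handed in; nothing more can be done
None
```

I did the whole job in the order asked and handed it in at 21.9 s; `close_job()` reports no verdict. I lifted the unit from the rack, set it upright on the small black mat and let go. I then took it by the tabs and squeezed them fully (45 mm over the tabs). Still squeezed, I lowered it between the cheeks until it touched the deck, released it, and pressed the cover-switch lever once.

**Last checks:**
- **Fit:** the tabs measure 62.3 mm over their outer faces, so the plunger is in by about 2 mm. The tabs lie evenly about the bay middle (±31 mm), and both pins are seen entering the cheeks.
- **Lever:** it is back up after the press, and the robot touches nothing.
- **Bystanders:** the cartons and mouse look unmoved in the scene picture.

**Where the checks disagreed:** the lever travel came out at about 7 mm from the fingertip height, about 9 mm from the picture and about 9–10 mm from the force. All three lie between the click (6 mm) and overtravel (13 mm). I had no direct reading of the click, and the press also showed about 3.7 N sideways in x. The top camera put the bay roughly 2 mm from the wrist camera's position; I used the wrist camera, and the fit confirmed it.

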